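# Steady the plant-lamp stand: hang its ballast, set and lock its sliding leg

## Task

Steady the plant-lamp stand on the bench: first hang the steel ballast weight by its handle on the stand's hook and let go of it there. Then, with its cam lever still open, draw the spring-loaded sliding leg out until its pointer is in line with the length mark, and hold it there while you squeeze the cam lever fully closed against the leg's post. The lock's rubber takes a while to bite, so finish still holding the leg at the mark with the lever squeezed shut; leave the file, the spring clamp and the pine offcut where they lie.

Things in the scene. Friction and masses are not known exactly. Their poses are not given: they have to be found in the camera images.
- stand: Plant-lamp stand, fixed, yaw -0.05 to 0.35 rad. Base plate 150 x 120 x 12 mm; round column, up to 40 mm thick, 181 mm high. Origin: on the bench under the column's axis. -y: the way the leg is drawn out, in an aluminium channel 30 mm wide, 18 mm high, from 25 to 240 mm from the column's axis. +y: the way the hook points. z up.
- hook_seat (a point): Where the weight should hang: top of the level hook bar, 67 mm from the column's axis, 154 mm above the bench. The bar (round, 8 mm thick) runs along this point's y axis (as the stand's), from the column to 43 mm beyond this point, then turns up; the upturned tip, 53 mm beyond this point, ends 20 mm above the bar's top.
- ballast_handle (a point): Handle centre of the loose steel ballast (0.3-0.6 kg), 75 mm above its underside. Disc 52 mm across, 40 mm high; on it a stiff square arch: two straps, outer faces 44 mm apart along x, 5 mm thick, 18 mm wide (y), and a top bar ending 32 mm above here. Opening, seen along y: 34 mm wide, from 35 mm below to 26 mm above here. Grip across both straps. Starts upright on the green mat (3 mm, fixed).
- bail_under (a point): Middle of the underside of the top bar of the ballast's handle, 101 mm above the weight's underside; it rests on the hook bar when hung. Axes as ballast_handle.
- leg_grip (a point): Middle of the leg's clamp head, 75 mm above the bench, half-way between post and closed lever; moves with the leg; axes as the stand's. Post: upright plate, outer face 16 mm to +x, 44 mm wide (y), top 27 mm above here. The lever is on the -x side; closed, its outer face is 16 mm to -x (32 mm over both). Apart from post, flange and lever the head ends 41 mm below here.
- lever_tip (a point): Upper end of the steel cam lever (8 mm thick, 24 mm wide along y), 100 mm above the bench when closed. Hinged 68 mm below, at the head's -x side, about an axis along y; leans out to -x when open.
- lever (a joint): Cam lever angle, rad: 0 closed (upright, against its stop), up to 0.42 fully open (tip 28 mm farther out to -x). Starts open at 0.30 to 0.42, stays where it is left, takes about 3 N at the tip.
- leg (a joint): How far the sliding leg is drawn out, m: 0 all the way in (start) to 0.14 (stop), to the stand's -y. A spring pulls it back with 1.5 N at 0 to 5 N at 0.14, plus about 1 N friction; let go, it slides back in, with the lever open or closed.
- leg_index (a point): Tip part of the steel pointer (3 mm wide) that stands out to +x from the foot of the clamp head; 45 mm to +x of the leg's middle, at the same y as leg_grip. Axes as the stand's.
- mark_index (a point): The length mark: a dark steel rib 4 mm wide (y), 45 mm long, 14 mm high, standing out to +x from a saddle on the channel's side; fixed, 70 to 120 mm of draw from the start. This point is on its top. The leg is at the mark when leg_index is at the same place along the stand's y as this point, the pointer just above the rib. Axes as the stand's.
- file: Bystander: steel file 300 mm long with a wooden handle, lying on the bench.
- spring_clamp: Bystander: orange plastic spring clamp, 110 mm long, 22 mm high, lying on the bench.
- offcut: Bystander: pine offcut 50 x 130 x 25 mm, lying on the bench.
- leg_flange (a point): On the inner (+y) face of the flange at the post's outer (-y) end, 16 mm to -y and 30 mm to +x of leg_grip, same height. The flange, 6 mm thick, stands out from the post to 44 mm to +x of the head's middle, from 25 mm below to 27 mm above this point. A finger beside the post's outer face can push the leg out (to -y) by it. Axes as the stand's.
There are look-alikes about, which are no part of the job. Of the things like the part that bears ballast_handle, leave any that is blue or yellow; of the rest the smaller one is meant.

How it is judged:
On the way, in this order (a step that is already met when the one before it is completed fails the run):
1. the ballast hangs by its handle on the hook, let go, cam lever still open (x of bail_under in the frame of hook_seat between -0.012 and 0.012 m and y of bail_under in the frame of hook_seat between -0.042 and 0.042 m and z of bail_under in the frame of hook_seat between -0.008 and 0.008 m and angle between ballast_handle's own z axis and vertical below 0.3 rad and contact force between ballast and stand above 1.5 N and contact force between the fingers and ballast below 0.2 N and value of joint lever above 0.2 rad), for 0.2 s.
2. the leg is at the length mark with the cam lever still open (y of leg_index in the frame of mark_index between -0.006 and 0.006 m and value of joint lever above 0.2 rad), for 0.1 s.
At the end, for the whole second after the job is handed in: Ballast hangs by its handle on the hook (handle top within 12 mm across, 42 mm along, 8 mm in height of the seat; tilt < 0.3 rad; hook bears > 1.5 N), untouched; pointer within 6 mm of the mark, still; lever within 0.06 rad of closed; fingers press leg > 3 N, lever > 1 N (x of bail_under in the frame of hook_seat between -0.012 and 0.012 m and y of bail_under in the frame of hook_seat between -0.042 and 0.042 m and z of bail_under in the frame of hook_seat between -0.008 and 0.008 m and angle between ballast_handle's own z axis and vertical below 0.3 rad and contact force between ballast and stand above 1.5 N and contact force between the fingers and ballast below 0.2 N and y of leg_index in the frame of mark_index between -0.006 and 0.006 m and value of joint lever below 0.06 rad and contact force between the fingers and leg above 3 N and contact force between the fingers and lever above 1 N and velocity of joint leg between -0.01 and 0.01 m/s); the arm keeps its last pose, push and grip.
It fails at once if the cam lever is closed while the leg is away from the length mark (more than 12 mm) (value of joint lever below 0.12 rad and (y of leg_index in the frame of mark_index above 0.012 m or y of leg_index in the frame of mark_index below -0.012 m)).
It fails at once if a bystander is moved by more than 30 mm (distance of any of file, spring_clamp, offcut from where it was at the start of the episode above 0.03 m).
It also fails if it takes over 58 s, if anything falls off the work surface, if the arm or the gripper's body presses on something with over 40 N, if the wrist force passes 120 N, or if a joint passes its speed limit or range.

## Robot

A 7-joint arm with a two-finger parallel gripper is mounted at the origin on the work surface. World frame = base frame: x ahead of the robot, y to its left, z up, the work surface at z = 0. Lengths are in m, angles in rad, forces in N, time in s.
With the tool pointing down it reaches from about 0.4 to 0.85 m from the base axis. Payload 10.4 kg.
Tool frame: the origin (TCP) lies at the very end of the fingers, on their centre line; the grasp point (between the pads) lies 19 mm behind it; z points along the fingers, y is the direction in which the jaws open and shut (so a half turn about z gives the same grasp; the last joint's range is limited). The gripper opens to 87 mm and grips with 3 to 60 N. Pads are 19 mm wide; open, the fingers measure 117 mm over their backs; the gripper's body (75 mm by 190 mm) begins 51 mm behind the grasp point.
Start: joints at [1.308, 0.332, -0.065, 1.46, 0.022, 1.35, -0.088], TCP at [0.148, -0.607, 0.223] pointing down, gripper open.
Joint ranges: [-2.6, 2.6], [-0.5, 2.12], [-1.47, 1.34], [0.16, 2.42], [-1.27, 4.41], [0.06, 2.06], [-2.6, 2.6]. Speed limits (rad/s): [2.22, 2.22, 2.79, 2.79, 3.14, 3.14, 3.14].

## Interface

Orientations are given as a unit quaternion [x, y, z, w].
In Python, from bench import read_state, imaging, r gives the robot as it stands. The module is installed in compiled form; this text tells all that it offers.
- The arm moves only by the tool move_arm, never from a script. Its argument "series" is a list of rows, each a list of 4 numbers: the shift along the tool's x, y, z in m, then the turn about the tool's z in rad. In form: [[x, y, z, roll], ...]. A call has 1 to 20 rows; each row is the pose to reach, as a shift and turn from the pose commanded when the call began, along the tool's axes at that moment; what a row does not reach only later rows make up. A row lasts 1/10 s, in which the tool goes at most 50 mm and 8.59 degrees, less where a joint would pass 70% of its speed; a pose out of reach is approached as far as the arm can. A call with a gripper value outside its range is refused whole. "claw" is the gripper's target within -1 to 1 (fully open at 1, half-way at 0, shut at -1), set as the call begins (left out, the last holds). The fingers move at their own pace and stop on an object; "newtons" is the grip in N (left out, the last holds). Time passes only in rows, so rows that repeat a pose let the fingers close. It gives the time, the measured TCP pose, the force and the opening at its end, in the units of the state.
- read_state(): the state, without advancing time (a new reading comes with each control period).
- imaging.camera(name): name is "scene" or "top"; returns (picture, depth): 420x560x3 uint8, red, green, blue; 420x560 float32, m along the optical axis (not along the pixel's ray), 0 where there is no reading.
- imaging.get_calibration(name): a dict with "camera_matrix" (3x3 intrinsics, pixels), "k1" (the pictures are not rectified: a ray, as slopes to the right and down, at radius r is drawn at 1 + k1 r^2 times it, then the intrinsics apply), "R" (3x3) and "t" (3): a world point X has camera coordinates R X + t. Camera axes: x right, y down, z forward; pixel columns grow to the right and rows downward; lengths in m; the calibration is good to about 2 mm. A picture is of the moment at which its call begins. get_calibration takes no time and is no camera call.
- r.close_job(): hands the job in, once; it reports no verdict.
The state is a dict: "time": time; "joint_positions": joint angles; "joint_vel": joint speeds; "joint_torque": joint torques, N m; "ee_pos": TCP position; "eef_rot": TCP orientation; "ft_force": force on the tool from outside, world axes, zero at the start; "torque": the same for the moment, N m; "width": finger opening in m.
Only numpy, scipy, OpenCV 4.12 (cv2) and the standard library are available. Lean on these libraries where they do the work, as an engineer would, in place of code of your own. Each camera call takes 0.05 s, during which the arm holds its last target.

## Working session

There is one attempt and no reset: what is moved stays moved. The work goes in short steps, Python scripts to look and compute and a tool call to move; the robot and the scene stay as the last step left them, time stands still between calls to the robot, and variables do not carry over. Pictures are saved under pics/ and viewed, and the job is handed in when it is done.

Besides the shell and the picture viewer there is one more tool, called in YAML: its name, and indented under it one key for each argument. move_arm: Moves the arm, as the interface text tells. Its arguments: {"type":"object","properties":{"series":{"type":"array","items":{"type":"array","items":{"type":"number"}}},"claw":{"type":"number"},"newtons":{"type":"number"}},"required":["series"]}

```bash
mkdir -p pics; cat > h.py <<'E'
import numpy as np, cv2
from bench import read_state, imaging, r
def snap(n,f):
    im,d=imaging.camera(n); np.savez('pics/'+f+'.npz',im=im,d=d); cv2.imwrite('pics/'+f+'.png',im[:,:,::-1]); return im,d
def crop(f,u0,v0,u1,v1,s,out):
    im=np.load('pics/'+f+'.npz')['im'][v0:v1,u0:u1,::-1]
    cv2.imwrite('pics/'+out+'.png',cv2.resize(im,None,fx=s,fy=s,interpolation=cv2.INTER_CUBIC))
def world(n,uv,z):
    c=imaging.get_calibration(n);K=np.array(c['camera_matrix']);R=np.array(c['R']);t=np.array(c['t'])
    uv=np.atleast_2d(np.array(uv,float));z=np.atleast_1d(z)
    p=np.c_[(uv[:,0]-K[0,2])/K[0,0],(uv[:,1]-K[1,2])/K[1,1]];q=p.copy()
    for _ in range(20): q=p/(1+c['k1']*(q**2).sum(1))[:,None]
    X=np.c_[q,np.ones(len(q))]*np.asarray(z)[:,None]
    return (X-t)@R
def cloud(n,f):
    d=np.load('pics/'+f+'.npz')['d'];v,u=np.mgrid[:420,:560]
    return world(n,np.c_[u.ravel(),v.ravel()],d.ravel()).reshape(420,560,3)
def px(n,X):
    c=imaging.get_calibration(n);K=np.array(c['camera_matrix'])
    X=np.atleast_2d(X)@np.array(c['R']).T+np.array(c['t']);q=X[:,:2]/X[:,2:]
    q=q*(1+c['k1']*(q**2).sum(1))[:,None]
    return q*[K[0,0],K[1,1]]+K[:2,2]
E
python3 - <<'E'
from h import *
snap('scene','s0');snap('top','t0')
s=read_state();print(s)
for n in('scene','top'):
    c=imaging.get_calibration(n);print(c)
E
```

```text
{'time': 0.1, 'joint_positions': array([ 1.30841909,  0.33280814, -0.06466716,  1.46082376,  0.02157709,
        1.3498871 , -0.08848178]), 'joint_vel': array([ 0.0012411 , -0.00302875,  0.00030485, -0.00062603, -0.00112916,
       -0.00083005, -0.00011192]), 'joint_torque': array([ 2.34984014e-03, -6.24547434e+01,  2.52540805e-02, -3.90719748e+01,
       -6.14085258e-02,  3.65556171e-02,  8.27238949e-06]), 'ee_pos': array([ 0.14833728, -0.6068044 ,  0.22184977]), 'eef_rot': array([ 9.92821737e-01,  1.19601921e-01, -9.46539728e-05, -6.08816840e-04]), 'ft_force': array([-0.28609819, -0.63460798,  0.34672964]), 'torque': array([ 0.03792901, -0.01785299, -0.03584525]), 'width': 0.08672419302238871}
{'camera_matrix': array([[520.49604934,   0.        , 283.4618004 ],
       [  0.        , 520.49604934, 213.26187733],
       [  0.        ,   0.        ,   1.        ]]), 'k1': -0.05871115488883265, 'R': array([[ 0.43138108,  0.902086  , -0.01229699],
       [ 0.52865168, -0.26380148, -0.80680616],
       [-0.7310525 ,  0.34154009, -0.59068825]]), 't': array([-0.1783278 , -0.20488624,  1.64827724])}
{'camera_matrix': array([[438.68702476,   0.        , 284.22814969],
       [  0.        , 438.68702476, 202.94468178],
       [  0.        ,   0.        ,   1.        ]]), 'k1': -0.043310265519817426, 'R': array([[-0.01714886, -0.99977   , -0.01287863],
       [-0.98460277,  0.01912697, -0.17375716],
       [ 0.17396352,  0.00970059, -0.98470432]]), 't': array([-0.02240171,  0.5488386 ,  1.09901613])}
```

View pics/s0.png

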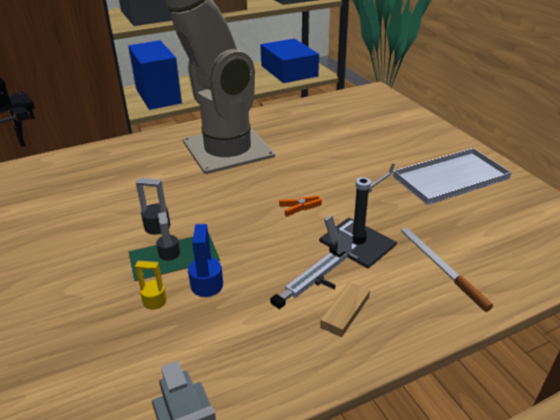

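View pics/t0.png

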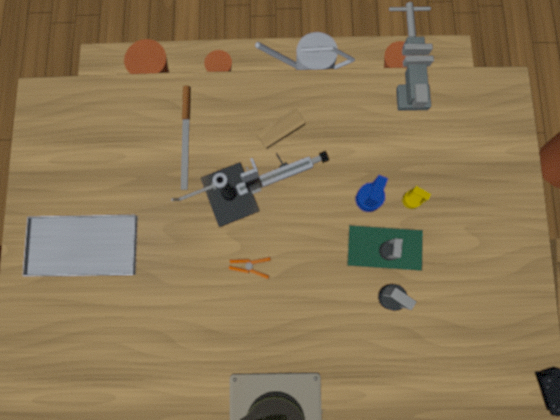

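```bash
python3 - <<'E'
from h import *
crop('t0',340,220,430,315,8,'c1')
crop('s0',120,170,230,310,5,'c2')
crop('s0',265,165,405,315,5.5,'c3') 
crop('t0',165,125,335,235,4.7,'c4')
C=cloud('scene','s0');T=cloud('top','t0')
for n,P,lst in(('top',T,[(398,246),(390,250),(400,297),(410,300),(360,235),(220,180),(225,205),(325,157),(185,198),(250,267)]),('scene',C,[(165,218),(168,245),(150,182),(155,215),(362,183),(392,168),(277,301)])):
    for u,v in lst: print(n,u,v,P[v,u].round(4))
E
```

```text
top 398 246 [ 0.4257 -0.307   0.1122]
top 390 250 [ 0.4205 -0.3018  0.0475]
top 400 297 [ 0.3057 -0.297   0.1431]
top 410 300 [ 0.2981 -0.3211  0.1381]
top 360 235 [ 0.4649 -0.2334  0.0049]
top 220 180 [0.5816 0.1149 0.1831]
top 225 205 [0.5524 0.1282 0.0108]
top 325 157 [ 0.6788 -0.1457  0.0185]
top 185 198 [ 0.5761  0.2405 -0.0014]
top 250 267 [0.3847 0.0602 0.0218]
scene 165 218 [ 0.4254 -0.3003  0.1097]
scene 168 245 [ 0.4385 -0.3068  0.0429]
scene 150 182 [ 0.3058 -0.3008  0.1375]
scene 155 215 [ 0.3183 -0.3059  0.0493]
scene 362 183 [0.5924 0.1087 0.1813]
scene 392 168 [0.5449 0.2247 0.1627]
scene 277 301 [ 0.6869 -0.1456  0.0163]
```

View pics/c1.png

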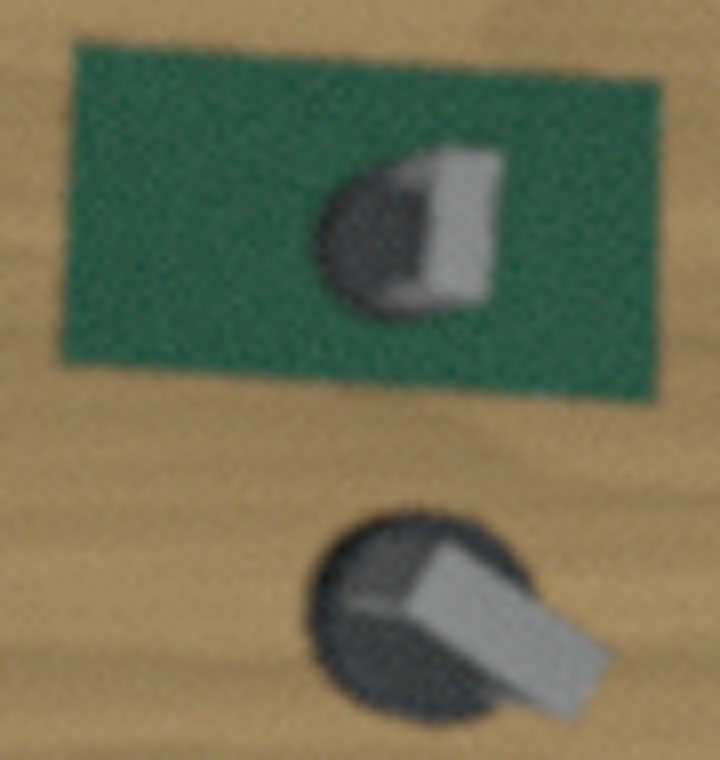

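View pics/c2.png

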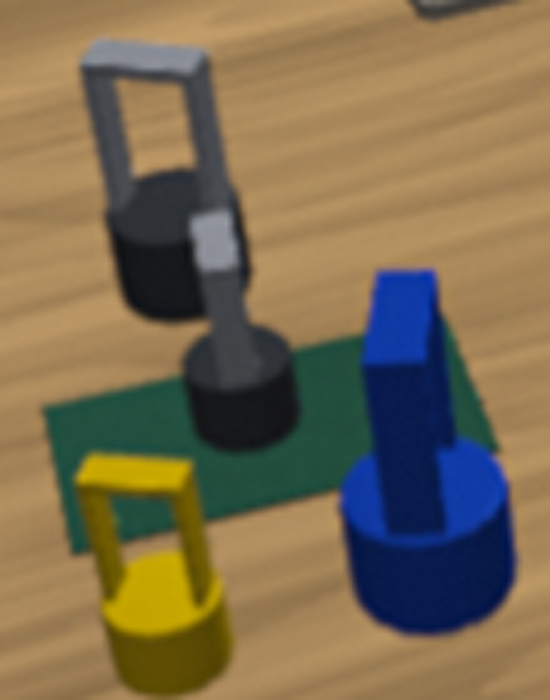

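View pics/c3.png

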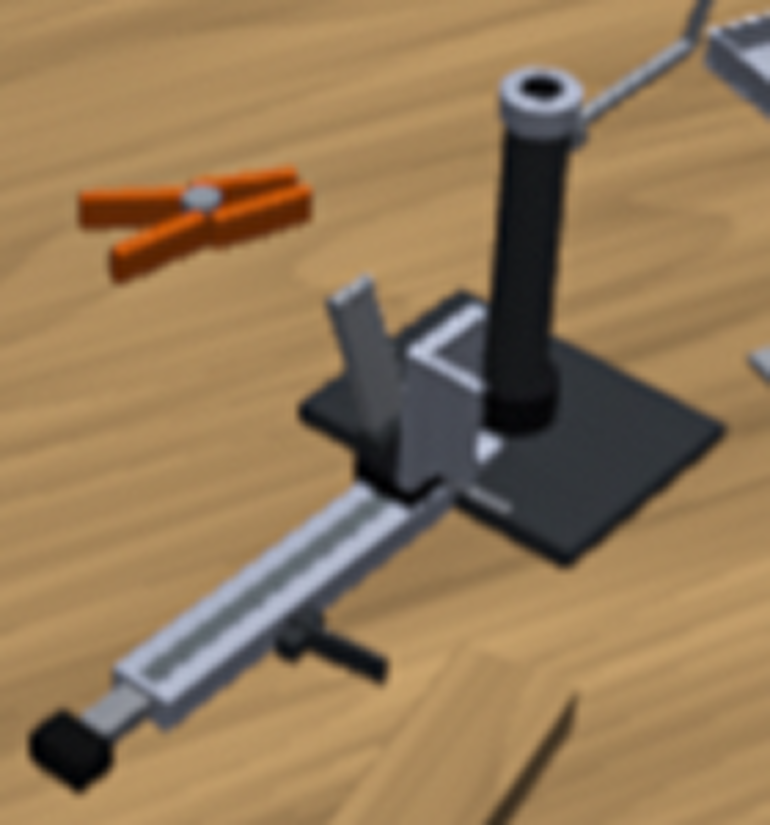

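View pics/c4.png

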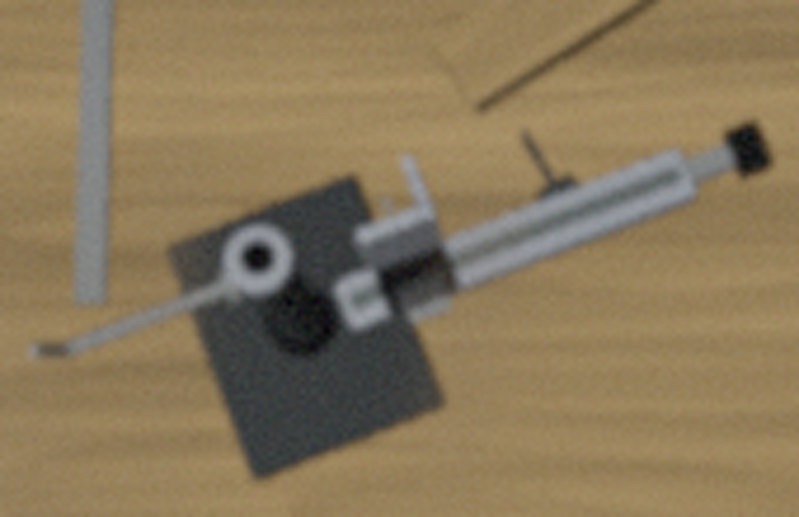

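```bash
cat > fit.py <<'E'
from h import *
from scipy.optimize import least_squares
def cv(p,o,s): return [o[0]+(p[0]+.5)/s-.5,o[1]+(p[1]+.5)/s-.5]
obs=[('top',(0,0,.181),cv((259,258),(165,125),4.7)),('top',(0,.120,.174),cv((38,350),(165,125),4.7)),
('top',(.015,-.24,.018),cv((683,150),(165,125),4.7)),('top',(-.015,-.24,.018),cv((696,192),(165,125),4.7)),
('scene',(0,0,.181),cv((541,90),(265,165),5.5)),('scene',(-.015,-.24,.018),cv((118,666),(265,165),5.5)),('scene',(.015,-.24,.018),cv((165,692),(265,165),5.5))]
def tw(p,X):
    c,s=np.cos(p[2]),np.sin(p[2]);X=np.atleast_2d(X);return np.c_[p[0]+c*X[:,0]-s*X[:,1],p[1]+s*X[:,0]+c*X[:,1],X[:,2]]
def res(p): return np.concatenate([(px(n,tw(p,X))[0]-uv) for n,X,uv in obs])
if __name__=='__main__':
    f=least_squares(res,[.59,.11,.36]);print(f.x,f.x[2]);print(f.fun.reshape(-1,2).round(2))
    p=f.x
    print('hook',tw(p,(0,.067,.154)))
    for d in(0.07,.1,.12):print(d)
    # ballast: cloud points
    for n,fl in(('scene','s0'),('top','t0')):
        P=cloud(n,fl).reshape(-1,3)
        m=(abs(P[:,0]-.425)<.04)&(abs(P[:,1]+.305)<.05)&(P[:,2]>.096)&(P[:,2]<.125)
        Q=P[m];print(n,len(Q),Q.mean(0),Q.min(0),Q.max(0))
        print(cv2.minAreaRect((Q[:,:2]*1000).astype(np.float32)))
        # leg head: in stand frame
        c,s=np.cos(p[2]),np.sin(p[2]);L=np.c_[(P[:,:2]-p[:2])@np.array([[c,-s],[s,c]]),P[:,2]]
        m=(abs(L[:,0])<.08)&(L[:,1]<-.03)&(L[:,1]>-.3)&(L[:,2]>.06)&(L[:,2]<.12)
        Q=L[m];print('head',len(Q));
        o=np.argsort(Q[:,2])[-70:];print((Q[o[::4]]*1000).round(0).astype(int).tolist())
        m=(L[:,0]>.02)&(L[:,0]<.09)&(L[:,1]<-.1)&(L[:,1]>-.25)&(L[:,2]>.007)&(L[:,2]<.04)
        print('mark',(L[m]*1000).round(0).astype(int).tolist())
E
python3 fit.py
```

```text
[0.58296151 0.11714938 0.36354826] 0.3635482608984117
[[-0.51  0.17]
 [-0.89  0.03]
 [-1.03 -0.4 ]
 [ 0.41  0.53]
 [-0.05 -0.82]
 [-1.56  0.01]
 [ 0.14  2.02]]
hook [[0.55913679 0.17977032 0.154     ]]
0.07
0.1
0.12
scene 129 [ 0.42808051 -0.30731149  0.10728669] [ 0.3984782  -0.31837415  0.09628666] [ 0.4465656 -0.2952623  0.111342 ]
((422.4678649902344, -306.1899719238281), (17.994478225708008, 46.99985885620117), 80.87211608886719)
head 501
[[14, -85, 99], [8, -71, 100], [25, -85, 100], [22, -88, 100], [13, -87, 100], [12, -69, 100], [24, -91, 100], [41, -91, 101], [15, -91, 101], [45, -93, 101], [34, -93, 101], [14, -53, 101], [16, -67, 102], [40, -94, 102], [17, -82, 102], [36, -89, 102], [15, -65, 103], [23, -93, 103]]
mark [[21, -157, 13], [20, -153, 9], [21, -161, 12], [23, -159, 12], [22, -155, 9], [21, -168, 14], [22, -166, 13], [23, -163, 12], [24, -161, 11], [25, -158, 10], [20, -170, 12], [22, -169, 12], [23, -167, 11], [26, -166, 13], [28, -165, 13], [29, -164, 14], [20, -173, 11], [21, -171, 9], [23, -170, 11], [25, -169, 11], [28, -169, 13], [27, -165, 10], [32, -167,
[... 2527 characters left out ...]
58, -160, 13], [57, -163, 14], [54, -161, 17], [54, -164, 14], [52, -161, 13], [51, -163, 14], [48, -162, 15], [47, -165, 14], [47, -162, 8], [45, -164, 12], [43, -166, 16], [41, -162, 16], [41, -165, 13], [38, -164, 14], [37, -166, 16], [37, -163, 10], [34, -165, 15], [32, -164, 15], [30, -167, 17], [26, -177, 16], [31, -164, 7], [28, -166, 13], [27, -168, 15], [25, -171, 17], [24, -173, 19], [25, -176, 12], [24, -179, 12], [25, -165, 16], [24, -167, 16], [24, -170, 13], [23, -173, 12], [21, -175, 16], [20, -178, 14], [25, -162, 11], [23, -164, 12], [22, -167, 12], [22, -169, 11], [21, -172, 11], [23, -155, 14], [22, -158, 16], [22, -160, 12], [21, -163, 13], [20, -166, 11], [21, -157, 10]]
```

```bash
cat >> h.py <<'E'
def plane(n,uv,z):
    a=world(n,uv,1.0*np.ones(len(np.atleast_2d(uv))));c=imaging.get_calibration(n);o=-np.array(c['R']).T@np.array(c['t'])
    d=a-o;return o+d*((z-o[2])/d[:,2:])
E
python3 - <<'E'
from h import *
from fit import cv
def P(n,pts,o,s,z): return plane(n,[cv(p,o,s) for p in pts],z)
t=lambda pts,z:P('top',pts,(165,125),4.7,z)
s=lambda pts,z:P('scene',pts,(265,165),5.5,z)
def ang(a,b):d=b-a;return np.arctan2(d[1],d[0])
q=t([(170,245),(355,178),(442,403),(258,478)],.012);print(q.round(4))
print('base yaw', ang(q[0],q[1])+np.pi/2,ang(q[3],q[2])+np.pi/2,ang(q[3],q[0]),ang(q[2],q[1]))
q=s([(304,408),(470,290),(725,430),(567,562)],.012);print(q.round(4))
print('scene base', ang(q[3],q[0]),ang(q[0],q[1]),ang(q[1],q[2]),ang(q[2],q[3]))
q=t([(683,150),(445,243),(696,192),(462,290)],.018);print('chan',q.round(4),ang(q[1],q[0])+np.pi/2,ang(q[3],q[2])+np.pi/2)
q=s([(118,666),(350,487),(165,695),(440,500)],.018);print('chan s',q.round(4),ang(q[1],q[0])+np.pi/2,ang(q[3],q[2])+np.pi/2)
q=t([(555,185),(525,133)],.014);print('rib',q.round(4),ang(*q))
q=s([(320,630),(383,668)],.014);print('rib s',q.round(4),ang(*q))
q=t([(432,216),(406,157)],.102);print('fl',q.round(4),ang(*q))
q=t([(233,287),(75,347)],.154);print('bar',q.round(4),ang(*q)-np.pi/2)
q=s([(580,113),(690,45)],.152);print('bar s',q.round(4),ang(*q)-np.pi/2)
q=t([(259,258)],.181);print('ring',q); q=s([(541,90)],.181);print(q)
E
```

```text
[[0.632  0.1951 0.012 ]
 [0.6699 0.0871 0.012 ]
 [0.5358 0.0371 0.012 ]
 [0.4945 0.1425 0.012 ]]
base yaw 0.3379981264417069 0.37360533423394116 0.36561773046748297 0.35682805982719523
[[0.5409 0.0368 0.012 ]
 [0.4991 0.1475 0.012 ]
 [0.636  0.1934 0.012 ]
 [0.6774 0.0852 0.012 ]]
scene base -2.8008215185521124 1.9322278138232885 0.32340666335432283 -1.2059410259560384
chan [[ 0.6811 -0.1046  0.018 ]
 [ 0.6284  0.0343  0.018 ]
 [ 0.6558 -0.1114  0.018 ]
 [ 0.6004  0.0247  0.018 ]] 0.3629349968114921 0.38622595740914023
chan s [[ 0.6557 -0.1095  0.018 ]
 [ 0.6024  0.0249  0.018 ]
 [ 0.6782 -0.1001  0.018 ]
 [ 0.6264  0.0546  0.018 ]] 0.3781266119320441 0.32316451817358094
rib [[ 0.6627 -0.0297  0.014 ]
 [ 0.6945 -0.0127  0.014 ]] 0.4921182168856779
rib s [[ 0.6694 -0.0265  0.014 ]
 [ 0.6993 -0.0148  0.014 ]] 0.3724106158649153
fl [[0.6232 0.0356 0.102 ]
 [0.6563 0.0494 0.102 ]] 0.39683505103726274
bar [[0.5748 0.1334 0.154 ]
 [0.5453 0.2137 0.154 ]] 0.352252854273547
bar s [[0.5708 0.1469 0.152 ]
 [0.5468 0.2191 0.152 ]] 0.3209614850402702
ring [[0.58333924 0.11595488 0.181     ]]
[[0.58586126 0.11542143 0.181     ]]
```

```bash
python3 - <<'E'
from h import *
from fit import cv
for n,f in(('scene','s0'),('top','t0')):
    P=cloud(n,f).reshape(-1,3)
    m=(P[:,0]>.2)&(P[:,0]<.62)&(P[:,1]<-.15)&(P[:,1]>-.5)&(P[:,2]>.085)&(P[:,2]<.3)
    Q=P[m]
    for nm,c in(('big',(.3,-.3)),('small',(.4235,-.3055)),('blue',(.53,-.26)),('yel',(.53,-.35))):
        k=np.linalg.norm(Q[:,:2]-c,axis=1)<.06
        if k.sum():print(n,nm,k.sum(),Q[k].min(0).round(3),Q[k].max(0).round(3))
t=lambda pts,z:plane('top',[cv(p,(340,220),8) for p in pts],z)
q=t([(435,150),(503,150),(488,303),(422,300)],.113);print(q.round(4),q.mean(0))
for a,b in((3,0),(2,1)):d=q[b]-q[a];print(np.arctan2(d[1],d[0]),np.linalg.norm(d))
q=plane('scene',[cv(p,(120,170),5) for p in [(192,215),(230,212),(237,265),(197,270)]],.113);print(q.round(4),q.mean(0))
for a,b in((0,3),(1,2)):d=q[b]-q[a];print(np.arctan2(d[1],d[0]),np.linalg.norm(d))
E
```

```text
scene big 388 [ 0.276 -0.334  0.085] [ 0.33  -0.275  0.143]
scene small 159 [ 0.398 -0.318  0.086] [ 0.447 -0.295  0.111]
scene blue 365 [ 0.527 -0.283  0.085] [ 0.59  -0.236  0.154]
scene yel 209 [ 0.537 -0.398  0.085] [ 0.578 -0.354  0.11 ]
top big 328 [ 0.277 -0.333  0.085] [ 0.328 -0.273  0.145]
top small 156 [ 0.4   -0.316  0.085] [ 0.446 -0.293  0.116]
top blue 314 [ 0.531 -0.281  0.085] [ 0.59  -0.237  0.156]
top yel 139 [ 0.541 -0.398  0.086] [ 0.575 -0.353  0.112]
[[ 0.4445 -0.298   0.113 ]
 [ 0.444  -0.3187  0.113 ]
 [ 0.398  -0.3113  0.113 ]
 [ 0.3993 -0.2914  0.113 ]] [ 0.42143297 -0.304843    0.113     ]
-0.1444138970116251 0.04565560061955217
-0.15878764812708956 0.0466584757317107
[[ 0.4025 -0.31    0.113 ]
 [ 0.408  -0.2937  0.113 ]
 [ 0.4487 -0.3016  0.113 ]
 [ 0.4443 -0.3186  0.113 ]] [ 0.42587432 -0.30596946  0.113     ]
-0.20182167055663736 0.042720632697258364
-0.19030496371776442 0.041439339931817476
```

```bash
cat >> h.py <<'E'
from scipy.spatial.transform import Rotation as Ro
def go(pos,yaw):
    """yaw = world angle of tool y wanted; prints tool shift and roll"""
    s=read_state();R=Ro.from_quat(s['eef_rot']).as_matrix()
    d=R.T@(np.array(pos)-s['ee_pos']);y0=np.arctan2(R[1,1],R[0,1])
    dr=-(yaw-y0);dr=(dr+np.pi/2)%np.pi-np.pi/2
    print('t',round(s['time'],2),'pos',s['ee_pos'].round(4),'tooly',round(y0,3),'tilt',R[:,2].round(3),'w',round(s['width'],4),'F',s['ft_force'].round(1))
    print('shift',d.round(4),'roll',round(dr,3))
E
python3 -c "
from h import *
go((.4235,-.3055,.2),-.16)"
```

```text
t 0.1 pos [ 0.1483 -0.6068  0.2218] tooly -1.331 tilt [-0.     0.001 -1.   ] w 0.0867 F [-0.3 -0.6  0.3]
shift [ 0.3388 -0.2273  0.0221] roll -1.171
```

move_arm:
  series:
    - [0.038, -0.025, 0.002, -0.13]
    - [0.076, -0.05, 0.005, -0.26]
    - [0.113, -0.076, 0.007, -0.39]
    - [0.151, -0.101, 0.01, -0.52]
    - [0.188, -0.126, 0.012, -0.65]
    - [0.226, -0.152, 0.015, -0.78]
    - [0.264, -0.177, 0.017, -0.91]
    - [0.301, -0.202, 0.02, -1.04]
    - [0.339, -0.227, 0.022, -1.171]
    - [0.339, -0.227, 0.022, -1.171]
    - [0.339, -0.227, 0.022, -1.171]
    - [0.339, -0.227, 0.022, -1.171]
  claw: 1
  newtons: 30

```text
time: 1.3
ee_pos: [0.4229, -0.3072, 0.2003]
eef_rot: [0.762, 0.647, -0.0, -0.0]
ft_force: [-0.5, -0.2, -0.0]
width: 0.0873
```

```bash
python3 -c "
from h import *
go((.4235,-.3055,.077),-.16)
snap('top','t1');snap('scene','s1');crop('t1',330,180,490,300,5,'c5');crop('s1',60,100,260,280,4,'c6')"
```

```text
t 1.3 pos [ 0.4229 -0.3072  0.2003] tooly -0.163 tilt [-0.001 -0.    -1.   ] w 0.0873 F [-0.5 -0.2 -0. ]
shift [0.0018 0.0004 0.1233] roll -0.003
```

View pics/c6.png

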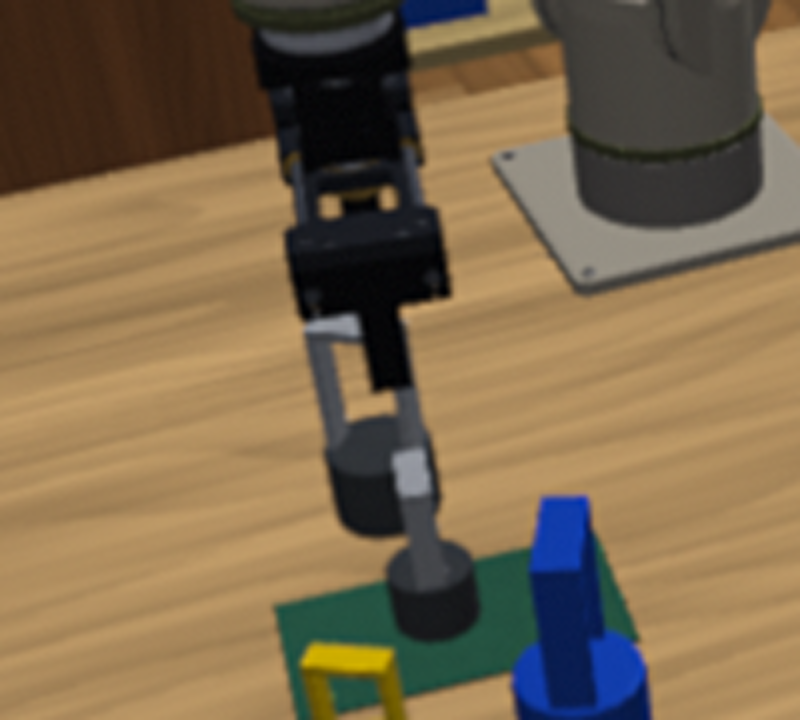

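The open gripper hangs above the small grey ballast (top bar at about (163,217) in the full scene picture). I'll descend.

move_arm:
  series:
    - [0.002, 0, 0.02, 0]
    - [0.002, 0, 0.045, 0]
    - [0.002, 0, 0.07, 0]
    - [0.002, 0, 0.09, 0]
    - [0.002, 0, 0.107, 0]
    - [0.002, 0, 0.118, 0]
    - [0.002, 0, 0.123, 0]
    - [0.002, 0, 0.123, 0]

```text
time: 2.2
ee_pos: [0.4238, -0.3044, 0.0773]
eef_rot: [0.762, 0.648, -0.0, -0.0]
ft_force: [0.1, -0.0, -0.2]
width: 0.0867
```

move_arm:
  series:
    - [0, 0, 0, 0]
    - [0, 0, 0, 0]
    - [0, 0, 0, 0]
    - [0, 0, 0, 0]
    - [0, 0, 0, 0]
    - [0, 0, 0, 0]
    - [0, 0, 0, 0]
    - [0, 0, 0, 0]
  claw: -1
  newtons: 30

```text
time: 3.0
ee_pos: [0.424, -0.3042, 0.0776]
eef_rot: [0.761, 0.648, -0.0, -0.0]
ft_force: [-1.7, 0.9, 1.5]
width: 0.0439
```

```bash
python3 -c "
from h import *
go((.4235,-.3055,.12),-.16)
snap('scene','s2');crop('s2',60,100,260,280,4,'c7')"
```

```text
t 3.0 pos [ 0.424  -0.3042  0.0776] tooly -0.16 tilt [-0. -0. -1.] w 0.0439 F [-1.7  0.9  1.5]
shift [-0.0014 -0.0003 -0.0424] roll -0.0
```

View pics/c7.png

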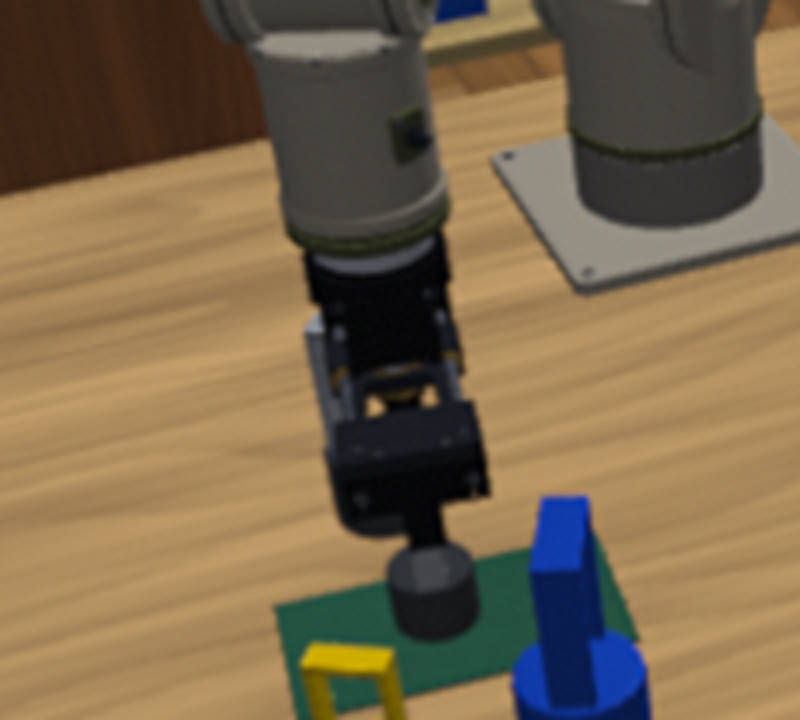

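move_arm:
  series:
    - [0, 0, -0.015, 0]
    - [0, 0, -0.035, 0]
    - [0, 0, -0.065, 0]
    - [0, 0, -0.1, 0]
    - [0, 0, -0.14, 0]
    - [0, 0, -0.175, 0]
    - [0, 0, -0.19, 0]
    - [0, 0, -0.19, 0]

```text
time: 3.85
ee_pos: [0.4251, -0.3043, 0.2704]
eef_rot: [0.761, 0.648, 0.0, 0.002]
ft_force: [0.6, -0.3, -5.8]
width: 0.0438
```

```bash
python3 -c "
from h import *
go((.5226,.285,.27),.345)"
```

```text
t 3.85 pos [ 0.4251 -0.3043  0.2704] tooly -0.16 tilt [ 0.003 -0.003 -1.   ] w 0.0438 F [ 0.6 -0.3 -5.8]
shift [ 0.5974  0.0026 -0.0008] roll -0.505
```

move_arm:
  series:
    - [0.015, 0, 0, 0]
    - [0.04, 0, 0, -0.03]
    - [0.075, 0, 0, -0.06]
    - [0.115, 0, 0, -0.1]
    - [0.155, 0, 0, -0.14]
    - [0.195, 0, 0, -0.18]
    - [0.235, 0.001, 0, -0.22]
    - [0.275, 0.001, 0, -0.26]
    - [0.315, 0.001, 0, -0.3]
    - [0.355, 0.002, 0, -0.34]
    - [0.395, 0.002, 0, -0.38]
    - [0.435, 0.002, 0, -0.42]
    - [0.475, 0.003, 0, -0.45]
    - [0.515, 0.003, 0, -0.48]
    - [0.55, 0.003, 0, -0.5]
    - [0.578, 0.003, 0, -0.505]
    - [0.592, 0.003, 0, -0.505]
    - [0.597, 0.003, 0, -0.505]
    - [0.597, 0.003, 0, -0.505]
    - [0.597, 0.003, 0, -0.505]

```text
time: 5.85
ee_pos: [0.5216, 0.2845, 0.2675]
eef_rot: [0.575, 0.818, -0.0, 0.0]
ft_force: [0.6, -1.1, -6.6]
width: 0.0438
```

```bash
python3 -c "
from h import *
go((.5226,.285,.163),.345)
snap('scene','s3');crop('s3',300,60,460,240,4,'c8')
snap('top','t3');crop('t3',100,100,300,260,4,'c9')"
```

```text
t 5.85 pos [0.5216 0.2845 0.2675] tooly 0.345 tilt [-0.    -0.001 -1.   ] w 0.0438 F [ 0.6 -1.1 -6.6]
shift [0.0003 0.0011 0.1045] roll 0.0
```

View pics/c8.png

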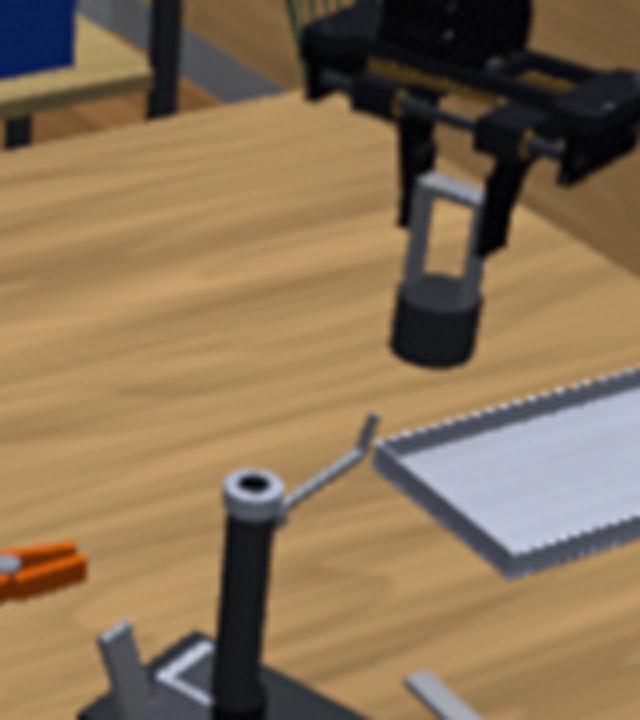

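View pics/c9.png

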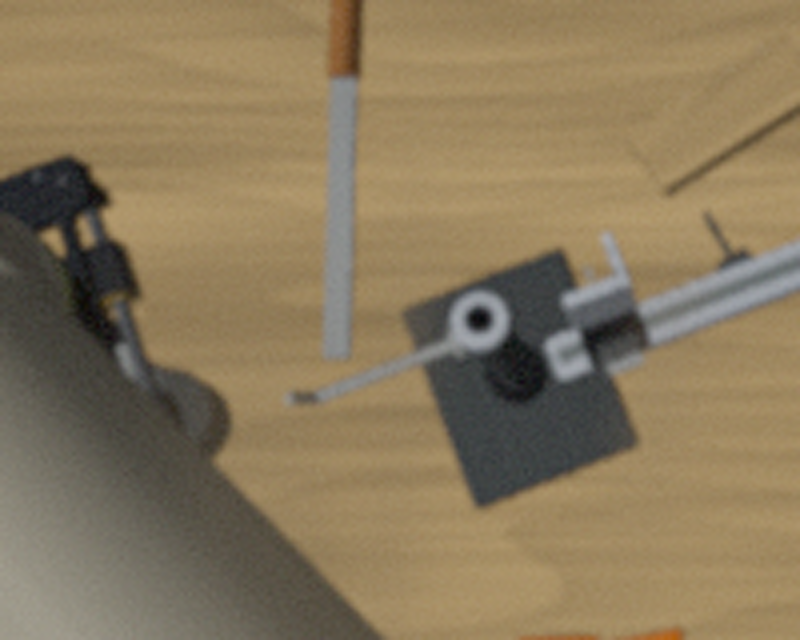

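move_arm:
  series:
    - [0, 0.001, 0.015, 0]
    - [0, 0.001, 0.04, 0]
    - [0, 0.001, 0.065, 0]
    - [0, 0.001, 0.085, 0]
    - [0, 0.001, 0.098, 0]
    - [0, 0.001, 0.1025, 0]
    - [0, 0.001, 0.1025, 0]
    - [0, 0.001, 0.1025, 0]

```text
time: 6.75
ee_pos: [0.5236, 0.2854, 0.1659]
eef_rot: [0.575, 0.818, 0.001, 0.0]
ft_force: [0.3, 0.1, -5.9]
width: 0.0438
```

```bash
python3 -c "
from h import *
from fit import cv
go((.5573,.1865,.163),.345)
snap('scene','s4');crop('s4',300,60,460,240,4,'c10')
print(plane('top',[cv((38,350),(165,125),4.7),cv((75,347),(165,125),4.7)],.174), plane('top',[cv((75,347),(165,125),4.7)],.154))
print(plane('scene',[cv((375,414),(300,60),4)],.174),plane('scene',[cv((360,455),(300,60),4)],.15))
"
```

```text
t 6.75 pos [0.5236 0.2854 0.1659] tooly 0.345 tilt [ 0.001  0.001 -1.   ] w 0.0438 F [ 0.3  0.1 -5.9]
shift [-0.1045 -0.0017  0.0029] roll -0.0
[[0.54032857 0.22720193 0.174     ]
 [0.54148188 0.20866371 0.174     ]] [[0.54532261 0.21369159 0.154     ]]
[[0.54291667 0.22849207 0.174     ]] [[0.54605256 0.21866478 0.15      ]]
```

View pics/c10.png

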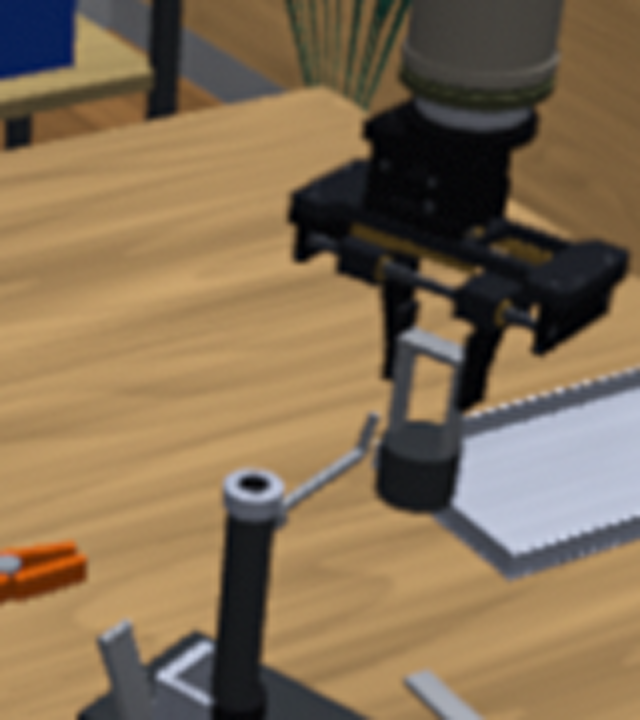

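move_arm:
  series:
    - [-0.006, 0, 0, 0]
    - [-0.018, 0, 0, 0]
    - [-0.032, -0.001, 0, 0]
    - [-0.047, -0.001, 0, 0]
    - [-0.062, -0.001, 0, 0]
    - [-0.077, -0.002, 0, 0]
    - [-0.091, -0.002, 0, 0]
    - [-0.1, -0.002, 0, 0]
    - [-0.1045, -0.002, 0, 0]
    - [-0.1045, -0.002, 0, 0]
    - [-0.1045, -0.002, 0, 0]

```text
time: 7.9
ee_pos: [0.5563, 0.1869, 0.1651]
eef_rot: [0.575, 0.818, 0.0, -0.0]
ft_force: [-0.1, 0.3, -5.6]
width: 0.0438
```

```bash
python3 -c "
from h import *
go((.5573,.1865,.1276),.345)
snap('scene','s5');crop('s5',300,60,460,240,4,'c11')
snap('top','t5');crop('t5',100,100,300,260,4,'c12')
"
```

```text
t 7.9 pos [0.5563 0.1869 0.1651] tooly 0.346 tilt [-0.  0. -1.] w 0.0438 F [-0.1  0.3 -5.6]
shift [-0.0007  0.0008  0.0375] roll 0.001
```

View pics/c11.png

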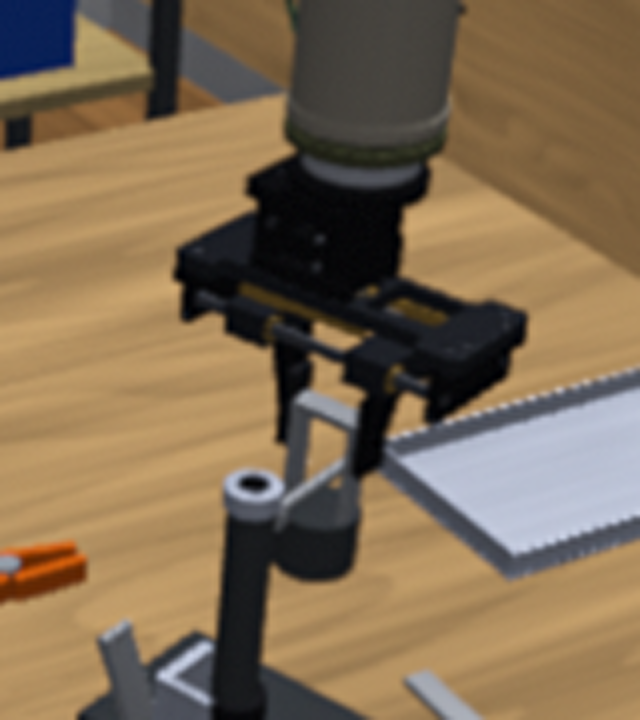

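View pics/c12.png

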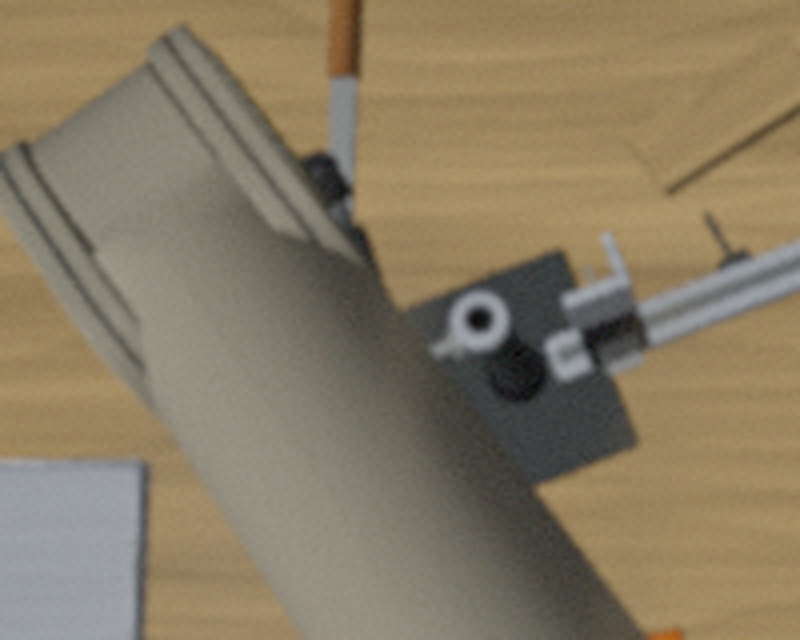

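The hook bar passes through the handle's opening (crop around (320,480)). Next I lower it onto the bar.

move_arm:
  series:
    - [0, 0.001, 0.008, 0]
    - [0, 0.001, 0.018, 0]
    - [0, 0.001, 0.026, 0]
    - [0, 0.001, 0.032, 0]
    - [0, 0.001, 0.036, 0]
    - [0, 0.001, 0.038, 0]
    - [0, 0.001, 0.038, 0]

```text
time: 8.7
ee_pos: [0.5576, 0.1865, 0.1274]
eef_rot: [0.575, 0.818, -0.0, 0.0]
ft_force: [-1.6, 0.5, -3.8]
width: 0.0436
```

```bash
python3 -c "
from h import *
go((.5573,.1865,.1276),.345)"
```

```text
t 8.7 pos [0.5576 0.1865 0.1274] tooly 0.345 tilt [ 0. -0. -1.] w 0.0436 F [-1.6  0.5 -3.8]
shift [ 0.0001 -0.0003 -0.0002] roll -0.0
```

move_arm:
  series:
    - [0, 0, 0.001, 0]
    - [0, 0, 0.0015, 0]
    - [0, 0, 0.0015, 0]

```text
time: 9.0
ee_pos: [0.5578, 0.1866, 0.1271]
eef_rot: [0.575, 0.818, 0.0, 0.001]
ft_force: [-6.9, -4.0, 10.7]
width: 0.0434
```

move_arm:
  series:
    - [0, 0, 0, 0]
    - [0, 0, 0, 0]
    - [0, 0, 0, 0]
    - [0, 0, 0, 0]
    - [0, 0, 0, 0]
    - [0, 0, 0, 0]
    - [0, 0, 0, 0]
  claw: 1

```text
time: 9.7
ee_pos: [0.5576, 0.1864, 0.1255]
eef_rot: [0.575, 0.818, -0.0, 0.0]
ft_force: [-0.3, -0.1, -0.1]
width: 0.0853
```

```bash
python3 -c "
from h import *
go((.5573,.1865,.1276),.345)
snap('scene','s6');crop('s6',300,60,460,240,4,'c13')
"
```

```text
t 9.7 pos [0.5576 0.1864 0.1255] tooly 0.345 tilt [ 0. -0. -1.] w 0.0853 F [-0.3 -0.1 -0.1]
shift [ 0.0002 -0.0003 -0.0021] roll -0.0
```

View pics/c13.png

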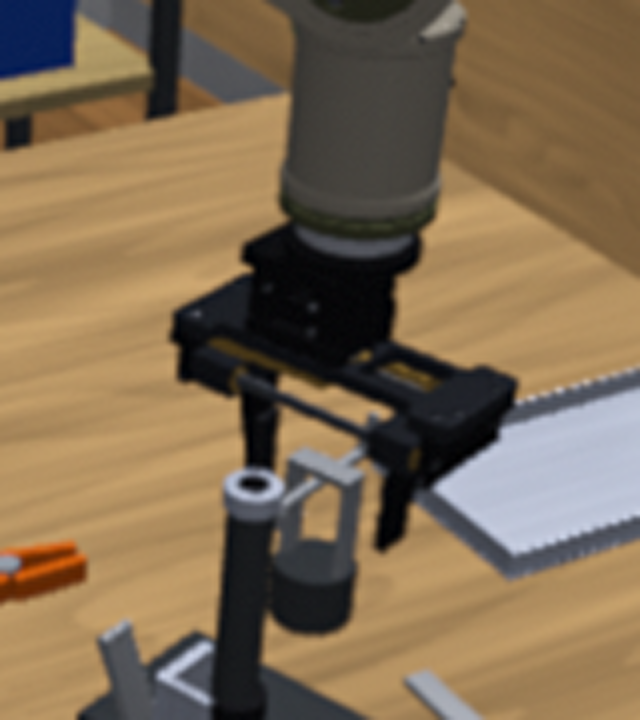

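The ballast hangs on the bar and the fingers are clear. I'll lift straight up.

move_arm:
  series:
    - [0, 0, -0.01, 0]
    - [0, 0, -0.03, 0]
    - [0, 0, -0.06, 0]
    - [0, 0, -0.09, 0]
    - [0, 0, -0.12, 0]
    - [0, 0, -0.14, 0]
    - [0, 0, -0.15, 0]
    - [0, 0, -0.15, 0]

```text
time: 10.55
ee_pos: [0.558, 0.1868, 0.2769]
eef_rot: [0.575, 0.818, 0.001, 0.001]
ft_force: [-0.1, 0.8, -1.1]
width: 0.0867
```

```bash
python3 -c "
from h import *
go((.5573,.1865,.1276),.345)
snap('scene','s7');crop('s7',270,170,430,310,5,'c14')
snap('top','t7');crop('t7',210,140,310,210,8,'c15');crop('t7',170,130,310,235,5,'c16')
"
```

```text
t 10.55 pos [0.558  0.1868 0.2769] tooly 0.345 tilt [ 0.002  0.    -1.   ] w 0.0867 F [-0.1  0.8 -1.1]
shift [ 0.     -0.001   0.1493] roll 0.0
```

View pics/c14.png

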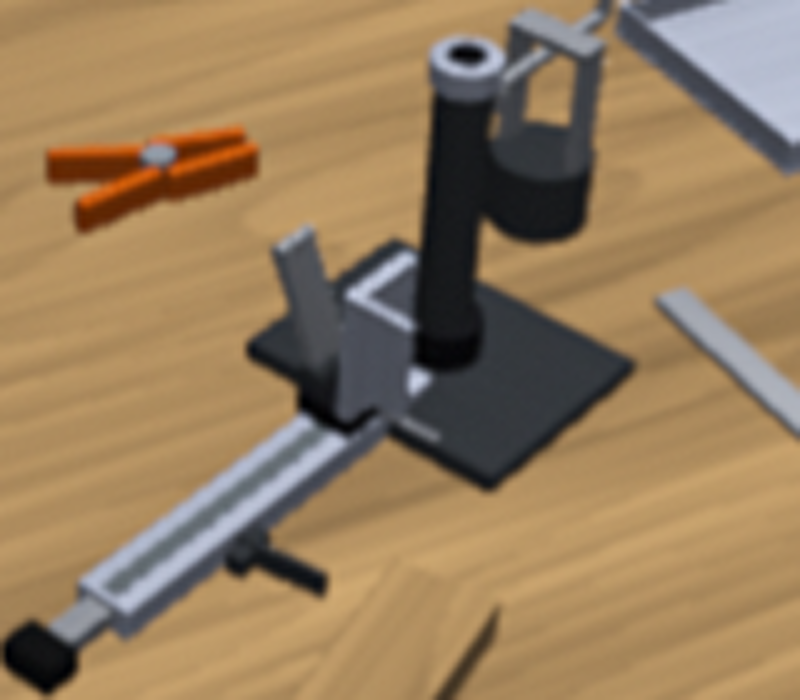

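View pics/c15.png

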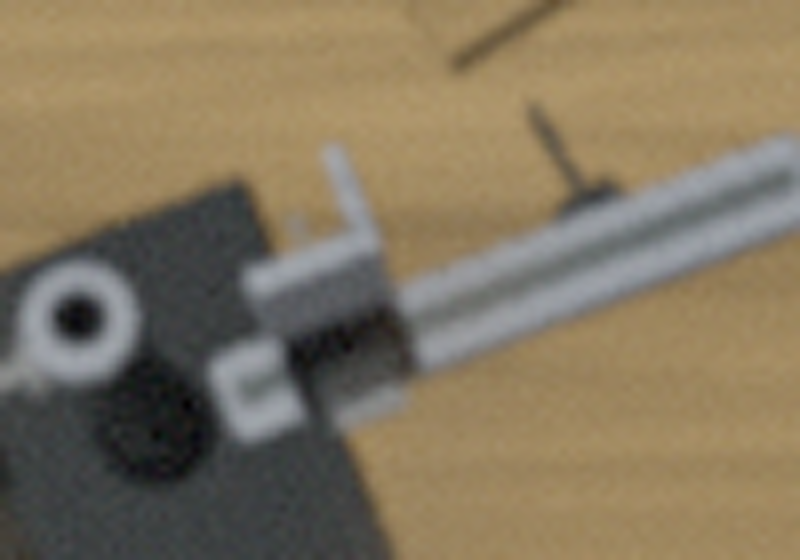

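```bash
cat > stand.py <<'E'
from h import *
from fit import cv
P0=np.array([.5843,.116]);YAW=.35
c,s=np.cos(YAW),np.sin(YAW)
def S(X): X=np.atleast_2d(X);return np.c_[(X[:,:2]-P0)@np.array([[c,-s],[s,c]]),X[:,2]]
def W(x,y,z): return np.array([P0[0]+c*x-s*y,P0[1]+s*x+c*y,z])
E
python3 - <<'E'
from stand import *
t=lambda pts,z:(S(plane('top',[cv(p,(210,140),8) for p in pts],z))*1000).round(1)
sc=lambda pts,z:(S(plane('scene',[cv(p,(270,170),5) for p in pts],z))*1000).round(1)
print('flange inner, outer',t([(322,150),(352,232),(345,145),(383,240)],.102).tolist())
print('post outer edge',t([(243,267),(352,232)],.102).tolist())
print('scene flange outer edge',sc([(345,294),(412,328)],.102).tolist(),'inner edge', sc([(368,292),(418,320)],.102).tolist(),'post far end',sc([(400,250),(418,262)],.102).tolist())
print('pointer top',t([(295,213),(302,245)],.018).tolist(),'scene',sc([(440,437),(390,415)],.018).tolist())
print('rib top',t([(533,105),(580,190)],.014).tolist(),'scene',sc([(325,585),(265,552)],.014).tolist())
print('ring',t([(79,318)],.181),sc([(466,53)],.181))
print('chan',t([(400,290),(785,137),(420,370),(800,225)],.018).tolist(),sc([(85,588),(310,415),(128,612),(380,430)],.018).tolist())
print('lever tip',sc([(276,250),(310,230)],.096).tolist())
E
```

```text
flange inner, outer [[45.1, -84.1, 102.0], [16.5, -83.7, 102.0], [44.0, -91.5, 102.0], [10.5, -91.9, 102.0]]
post outer edge [[18.3, -47.7, 102.0], [16.5, -83.7, 102.0]]
scene flange outer edge [[9.4, -89.4, 102.0], [45.7, -88.0, 102.0]] inner edge [[15.8, -81.4, 102.0], [44.1, -81.9, 102.0]] post far end [[6.8, -47.5, 102.0], [18.2, -49.0, 102.0]]
pointer top [[52.7, -69.0, 18.0], [41.3, -67.4, 18.0]] scene [[43.5, -55.7, 18.0], [17.1, -59.4, 18.0]]
rib top [[60.1, -158.6, 14.0], [26.0, -162.9, 14.0]] scene [[64.8, -163.1, 14.0], [32.6, -165.4, 14.0]]
ring [[ -0.3   0.7 181. ]] [[ -0.9   1.2 181. ]]
chan [[14.4, -93.0, 18.0], [17.1, -234.6, 18.0], [-14.1, -89.6, 18.0], [-13.6, -227.9, 18.0]] [[-6.1, -238.8, 18.0], [-9.8, -84.9, 18.0], [17.2, -236.6, 18.0], [20.4, -70.8, 18.0]]
lever tip [[-38.7, -79.6, 96.0], [-37.4, -57.3, 96.0]]
```

```bash
python3 -c "
from stand import *
p=W(-.023,-.068,.277);print(p);go(p,.35)"
```

```text
[0.58601148 0.04423601 0.277     ]
t 10.65 pos [0.5573 0.1862 0.2747] tooly 0.345 tilt [-0.001 -0.    -1.   ] w 0.0871 F [-0.2 -0.2 -0.3]
shift [-0.1433 -0.021  -0.0023] roll -0.005
```

move_arm:
  series:
    - [-0.01, -0.002, 0, 0]
    - [-0.035, -0.005, 0, -0.005]
    - [-0.065, -0.01, 0, -0.005]
    - [-0.095, -0.015, 0, -0.005]
    - [-0.122, -0.019, 0, -0.005]
    - [-0.138, -0.021, 0, -0.005]
    - [-0.143, -0.021, 0, -0.005]
    - [-0.143, -0.021, 0, -0.005]
    - [-0.143, -0.021, 0, -0.005]

```text
time: 11.55
ee_pos: [0.5858, 0.0464, 0.2755]
eef_rot: [0.572, 0.82, 0.0, -0.0]
ft_force: [-0.3, 0.9, 0.2]
width: 0.0875
```

```bash
python3 -c "
from stand import *
p=W(-.023,-.068,.062);go(p,.35)
for _ in range(3):
  x=read_state()['ee_pos'];print((S(x)*1000).round(1))
snap('scene','s8');crop('s8',270,130,430,310,4,'c17')
"
```

```text
t 11.55 pos [0.5858 0.0464 0.2755] tooly 0.352 tilt [-0.     0.001 -1.   ] w 0.0875 F [-0.3  0.9  0.2]
shift [-0.0023 -0.0006  0.2135] roll 0.002
[[-22.4 -65.9 275.5]]
[[-22.4 -65.9 275.5]]
[[-22.4 -65.9 275.5]]
```

View pics/c17.png

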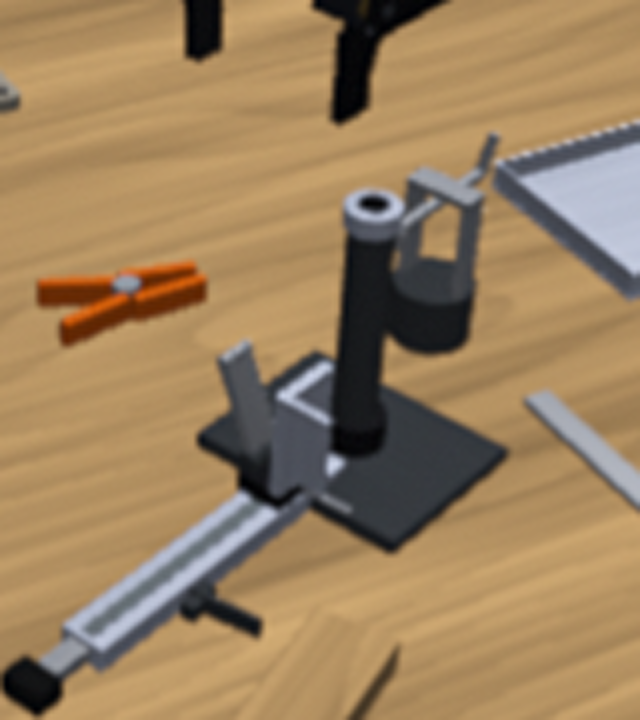

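Ballast hangs at crop (430,300) and the fingers are above the head. I'll descend to just above the post, look, then go on down.

move_arm:
  series:
    - [-0.001, 0, 0.02, 0]
    - [-0.002, 0, 0.05, 0]
    - [-0.002, 0, 0.085, 0]
    - [-0.002, 0, 0.115, 0]
    - [-0.002, 0, 0.14, 0]
    - [-0.002, 0, 0.152, 0]
    - [-0.002, 0, 0.156, 0]
    - [-0.002, 0, 0.156, 0]

```text
time: 12.4
ee_pos: [0.5871, 0.0435, 0.1201]
eef_rot: [0.573, 0.82, 0.0, 0.0]
ft_force: [-0.4, -0.0, 0.1]
width: 0.0869
```

```bash
python3 -c "
from stand import *
p=W(-.023,-.068,.062);go(p,.35)
for _ in range(1):
  x=read_state()['ee_pos'];print((S(x)*1000).round(1))
snap('scene','s9');crop('s9',270,130,430,310,4,'c18')
"
```

```text
t 12.4 pos [0.5871 0.0435 0.1201] tooly 0.351 tilt [ 0.  0. -1.] w 0.0869 F [-0.4 -0.   0.1]
shift [ 0.0011 -0.0008  0.0581] roll 0.001
[[-22.2 -69.1 120.1]]
```

View pics/c18.png

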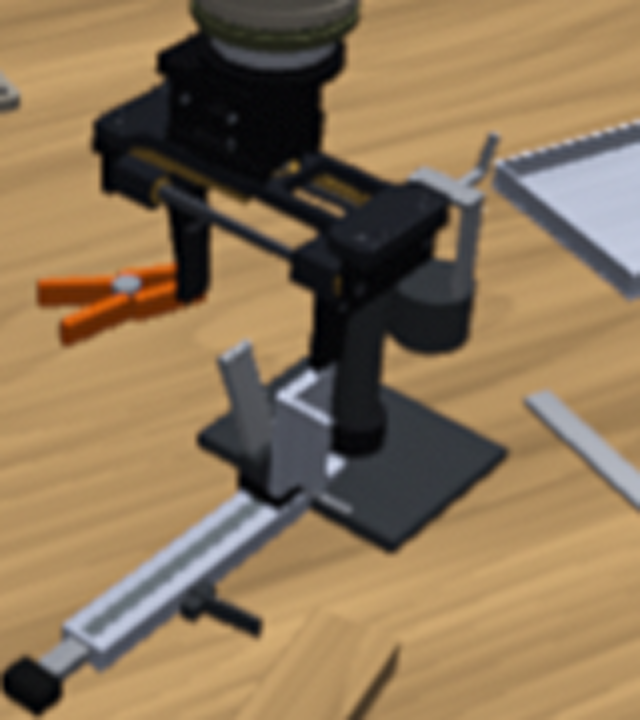

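move_arm:
  series:
    - [0, 0, 0.008, 0]
    - [0, 0, 0.018, 0]
    - [0, 0, 0.028, 0]
    - [0, 0, 0.038, 0]

```text
time: 12.85
ee_pos: [0.5867, 0.0428, 0.0805]
eef_rot: [0.573, 0.819, -0.0, -0.0]
ft_force: [0.6, 0.2, 0.4]
width: 0.0871
```

```bash
python3 -c "
from stand import *
p=W(-.023,-.068,.062);go(p,.35)
print((S(read_state()['ee_pos'])*1000).round(1))
snap('scene','s10');crop('s10',270,130,430,310,4,'c19')
"
```

```text
t 12.85 pos [0.5867 0.0428 0.0805] tooly 0.35 tilt [-0. -0. -1.] w 0.0871 F [0.6 0.2 0.4]
shift [ 0.0016 -0.0001  0.0185] roll -0.0
[[-22.9 -69.6  80.5]]
```

View pics/c19.png

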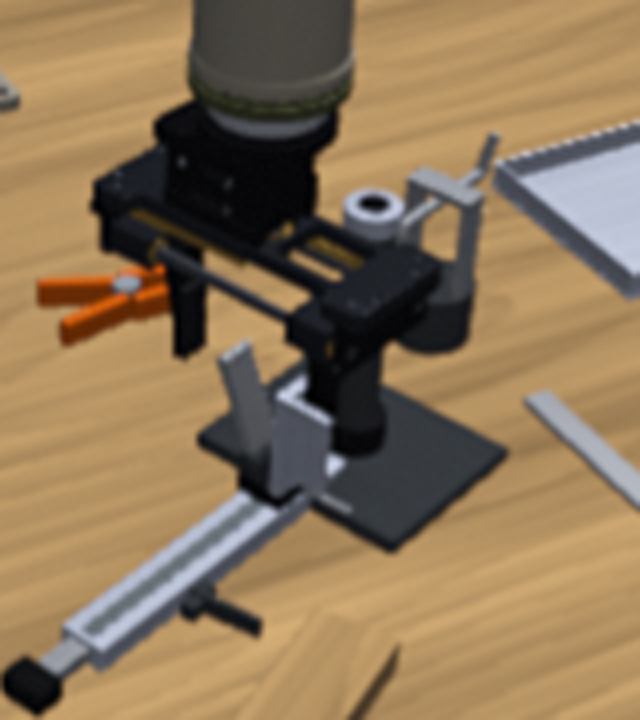

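The right finger is behind the flange beside the post and there's no contact. I'll go on down, then draw.

move_arm:
  series:
    - [0.001, 0, 0.007, 0]
    - [0.001, 0, 0.014, 0]
    - [0.001, 0, 0.018, 0]
    - [0.001, 0, 0.018, 0]

```text
time: 13.3
ee_pos: [0.5862, 0.0438, 0.0629]
eef_rot: [0.573, 0.819, -0.0, -0.0]
ft_force: [-0.2, -0.6, -0.3]
width: 0.087
```

move_arm:
  series:
    - [-0.004, 0, 0, 0]
    - [-0.01, 0, 0, 0]
    - [-0.018, 0, 0, 0]
    - [-0.028, 0, 0, 0]
    - [-0.038, 0, 0, 0]
    - [-0.048, 0, 0, 0]
    - [-0.056, 0, 0, 0]
    - [-0.06, 0, 0, 0]
    - [-0.06, 0, 0, 0]

```text
time: 14.2
ee_pos: [0.6072, -0.0137, 0.0635]
eef_rot: [0.574, 0.819, -0.0, 0.0]
ft_force: [0.3, 2.5, 0.4]
width: 0.0868
```

```bash
python3 -c "
from stand import *
p=W(-.023,-.170,.062);go(p,.35)
print((S(read_state()['ee_pos'])*1000).round(1))
snap('scene','s11');crop('s11',240,130,400,310,4,'c20')
snap('top','t11');crop('t11',210,100,350,205,5,'c21')
"
```

```text
t 14.2 pos [ 0.6072 -0.0137  0.0635] tooly 0.349 tilt [-0.    -0.001 -1.   ] w 0.0868 F [0.3 2.5 0.4]
shift [-0.0403 -0.      0.0015] roll -0.001
[[ -22.9 -129.7   63.5]]
```

View pics/c20.png

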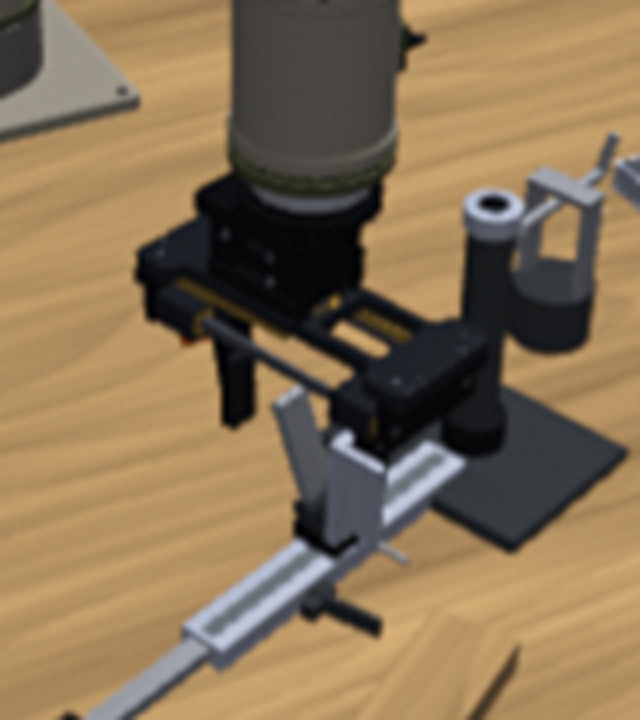

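View pics/c21.png

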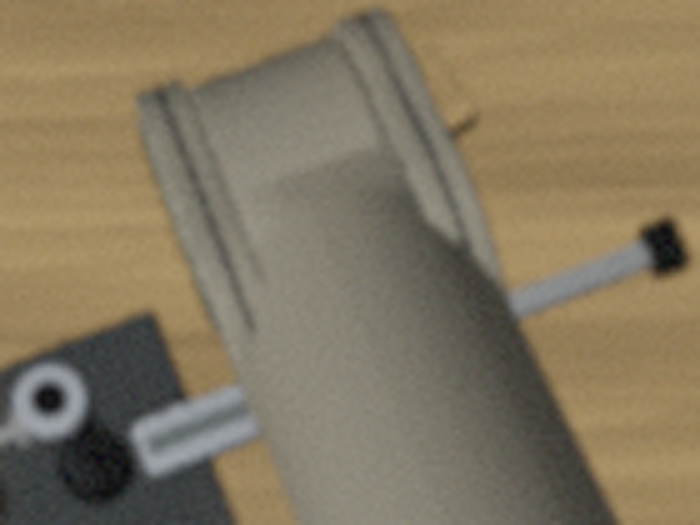

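move_arm:
  series:
    - [-0.006, 0, 0.001, 0]
    - [-0.014, 0, 0.001, 0]
    - [-0.022, 0, 0.001, 0]
    - [-0.03, 0, 0.001, 0]
    - [-0.035, 0, 0.001, 0]
    - [-0.037, 0, 0.001, 0]
    - [-0.037, 0, 0.001, 0]
    - [-0.037, 0, 0.001, 0]

```text
time: 15.1
ee_pos: [0.6198, -0.0478, 0.0625]
eef_rot: [0.573, 0.819, -0.0, 0.0]
ft_force: [0.6, 3.1, -0.1]
width: 0.0868
```

```bash
python3 -c "
from stand import *
p=W(-.023,-.170,.062);go(p,.35)
print((S(read_state()['ee_pos'])*1000).round(1))
snap('scene','s12');crop('s12',270,200,370,300,7,'c22');crop('s12',240,130,400,310,4,'c23')
for z in(.018,.022,.026,.03): print(z,(S(plane('scene',[cv((440,437),(270,170),5)],z))*1000).round(1),(S(plane('top',[cv((295,213),(210,140),8)],z))*1000).round(1))
"
```

```text
t 15.1 pos [ 0.6198 -0.0478  0.0625] tooly 0.35 tilt [-0. -0. -1.] w 0.0868 F [ 0.6  3.1 -0.1]
shift [-0.004  -0.0002  0.0005] roll -0.0
[[ -22.8 -166.    62.5]]
0.018 [[ 43.5 -55.7  18. ]] [[ 52.7 -69.   18. ]]
0.022 [[ 46.1 -59.6  22. ]] [[ 51.6 -69.   22. ]]
0.026 [[ 48.8 -63.4  26. ]] [[ 50.4 -69.   26. ]]
0.03 [[ 51.4 -67.2  30. ]] [[ 49.3 -69.   30. ]]
```

View pics/c22.png

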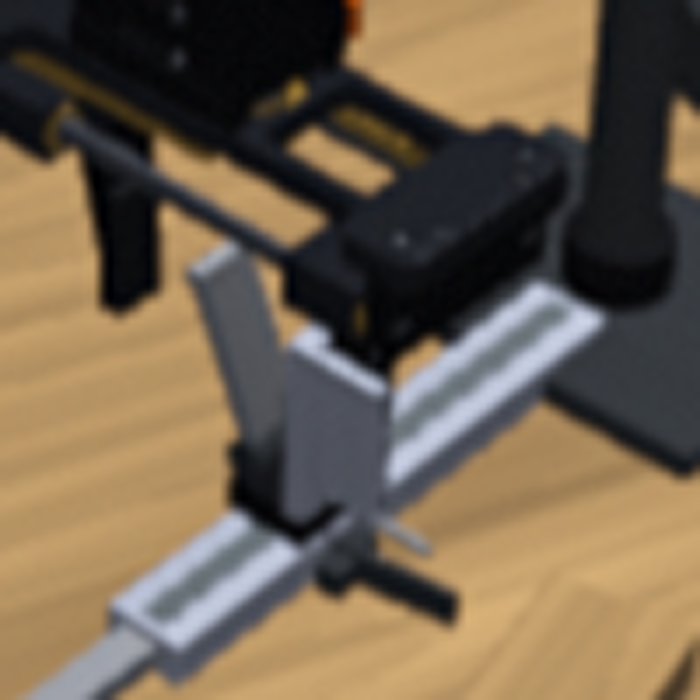

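View pics/c23.png

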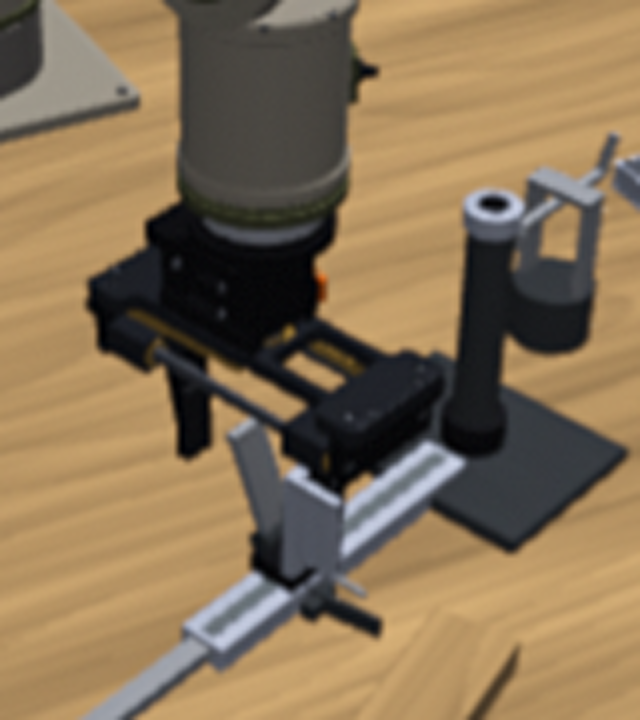

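```bash
python3 -c "
from stand import *
f=lambda p,z:(S(plane('scene',[cv(q,(270,200),7) for q in p],z))*1000).round(1).tolist()
for z in (.027,.03): print('pointer',f([(430,550),(385,518)],z))
print('rib mid',f([(455,600),(365,562)],.014))
# predicted pixel of pointer at y of rib
for y in(-.158,-.163,-.168):
  q=px('scene',[W(.05,y,.030),W(.065,y,.014)]);print(y,((q-[270,200])*7+3).round(0).tolist())
# depth check rib
for n,fl in(('scene','s12'),):
  C=cloud(n,fl).reshape(-1,3);L=S(C)*1000
  m=(L[:,0]>26)&(L[:,0]<70)&(L[:,1]<-140)&(L[:,1]>-180)&(L[:,2]>8)&(L[:,2]<45)
  print(L[m].round(0).astype(int).tolist())
"
```

```text
pointer [[50.6, -159.1, 27.0], [31.0, -157.7, 27.0]]
pointer [[52.6, -161.6, 30.0], [33.1, -160.2, 30.0]]
rib mid [[62.2, -160.0, 14.0], [30.9, -166.4, 14.0]]
-0.158 [[431.0, 540.0], [466.0, 601.0]]
-0.163 [[421.0, 548.0], [456.0, 609.0]]
-0.168 [[410.0, 556.0], [445.0, 618.0]]
[[30, -159, 26], [34, -160, 29], [31, -160, 24], [35, -161, 27], [38, -162, 30], [33, -159, 22], [42, -166, 32], [39, -159, 26], [43, -160, 29], [43, -164, 28], [44, -161, 27], [47, -161, 29], [48, -160, 30], [26, -163, 15], [44, -161, 24], [48, -162, 28], [50, -162, 29], [51, -160, 28], [26, -164, 12], [29, -163, 13], [30, -161, 12], [50, -162, 26], [52, -160, 26], [27, -164, 9], [32, -167, 14], [33, -164, 13], [34, -163, 14], [34, -159, 11], [38, -160, 13], [27, -174, 13], [26, -170, 10], [27, -167, 8], [30, -165, 9], [34, -166, 12], [33, -161, 8], [39, -165, 15], [40, -163, 14], [42, -161, 14], [43, -159, 14], [26, -177, 12], [28, -176, 13], [39, -164, 11], [39, -161, 10], [43, -163, 13], [45, -161, 13], [46, -160, 13], [48, -159, 14], [28, -175, 8], [39, -164, 8], [44, -160, 8], [48, -161, 12], [50, -161, 13], [51, -159, 13], [53, -158, 13], [47, -163, 10], [48, -162, 9], [49, -160, 9], [53, -161, 13], [56, -161, 14], [57, -159, 14], [58, -157, 13], [53, -161, 9], [55, -160, 10], [58, -160, 12], [61, -161, 15], [61, -156, 11], [56, -161, 9], [61, -160, 11], [64, -161, 13]]
```

move_arm:
  series:
    - [-0.0005, 0.003, 0, 0]
    - [-0.001, 0.006, 0, 0]
    - [-0.001, 0.006, 0, 0]

```text
time: 15.45
ee_pos: [0.6249, -0.0462, 0.0618]
eef_rot: [0.573, 0.819, -0.001, -0.001]
ft_force: [-2.4, 3.3, -0.6]
width: 0.087
```

move_arm:
  series:
    - [0, 0.003, 0, 0]
    - [0, 0.006, 0, 0]
    - [0, 0.007, 0, 0]
    - [0, 0.007, 0, 0]
    - [0, 0.007, 0, 0]
  claw: 0.38
  newtons: 30

```text
time: 15.95
ee_pos: [0.6328, -0.0435, 0.0629]
eef_rot: [0.573, 0.819, 0.0, 0.0]
ft_force: [1.2, 5.3, -0.7]
width: 0.0617
```

```bash
python3 -c "
from stand import *
p=W(-.0055,-.167,.0625);go(p,.35)
print((S(read_state()['ee_pos'])*1000).round(1))
snap('scene','s13');crop('s13',270,200,370,300,7,'c24')
"
```

```text
t 15.95 pos [ 0.6328 -0.0435  0.0629] tooly 0.35 tilt [ 0.001  0.    -1.   ] w 0.0617 F [ 1.2  5.3 -0.7]
shift [-0.0006  0.0036  0.0004] roll 0.0
[[  -9.1 -166.4   62.9]]
```

View pics/c24.png

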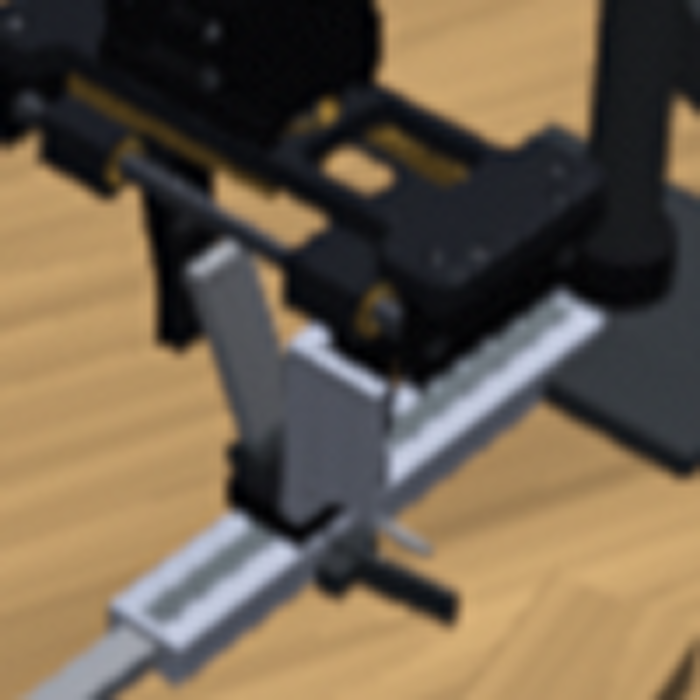

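Leg still at the mark (pointer at (405,535), rib at (410,590)) and the lever is open. I'll carry on squeezing in step with the shift.

move_arm:
  series:
    - [0, 0.003, 0, 0]
    - [0, 0.005, 0, 0]
    - [0, 0.005, 0, 0]
    - [0, 0.005, 0, 0]
  claw: 0.1

```text
time: 16.4
ee_pos: [0.6371, -0.0423, 0.0627]
eef_rot: [0.573, 0.819, -0.0, 0.0]
ft_force: [-1.7, 3.6, 3.6]
width: 0.0483
```

```bash
python3 -c "
from stand import *
p=W(.0005,-.167,.0625);go(p,.35)
print((S(read_state()['ee_pos'])*1000).round(1))
snap('scene','s14');crop('s14',270,200,370,300,7,'c25')
"
```

```text
t 16.4 pos [ 0.6371 -0.0423  0.0627] tooly 0.35 tilt [ 0. -0. -1.] w 0.0483 F [-1.7  3.6  3.6]
shift [-0.0002  0.0052  0.0002] roll -0.0
[[  -4.7 -166.8   62.7]]
```

View pics/c25.png

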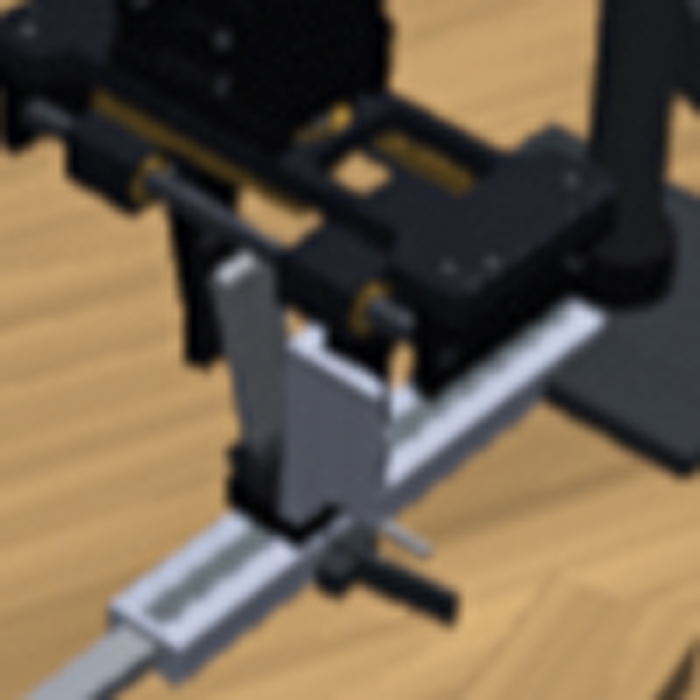

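move_arm:
  series:
    - [0, 0.003, 0, 0]
    - [0, 0.005, 0, 0]
    - [0, 0.005, 0, 0]
    - [0, 0.005, 0, 0]
    - [0, 0.005, 0, 0]
    - [0, 0.005, 0, 0]
  claw: -1
  newtons: 30

```text
time: 17.05
ee_pos: [0.6435, -0.0391, 0.0625]
eef_rot: [0.573, 0.82, 0.002, 0.001]
ft_force: [9.5, 7.0, -5.7]
width: 0.0313
```

```bash
python3 -c "
from stand import *
p=W(.0005,-.167,.0625);go(p,.35)
print((S(read_state()['ee_pos'])*1000).round(1))
snap('scene','s15');crop('s15',270,200,370,300,7,'c26');crop('s15',270,130,430,310,4,'c27')
f=lambda p,z:(S(plane('scene',[cv(q,(270,200),7) for q in p],z))*1000).round(1).tolist()
"
```

```text
t 17.05 pos [ 0.6435 -0.0391  0.0625] tooly 0.351 tilt [ 0.004  0.002 -1.   ] w 0.0313 F [ 9.5  7.  -5.7]
shift [-0.001  -0.0019  0.    ] roll 0.001
[[   2.4 -166.    62.5]]
```

View pics/c26.png

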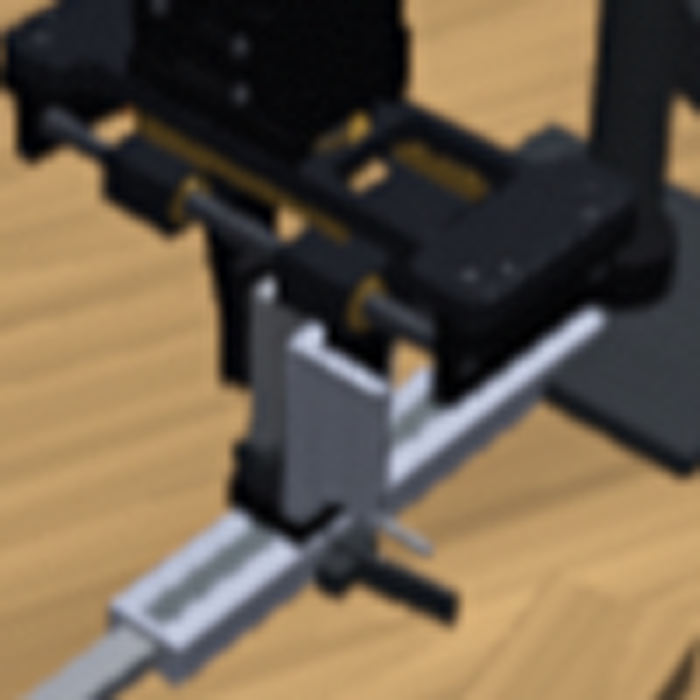

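View pics/c27.png

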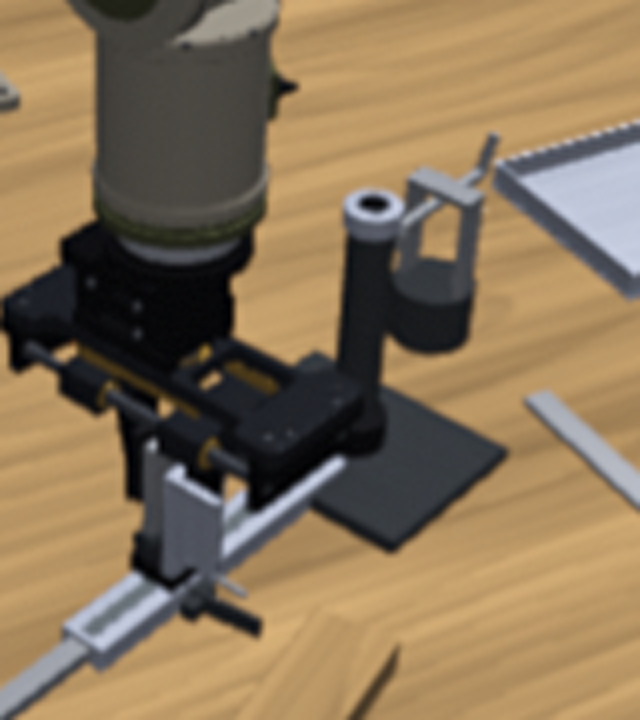

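move_arm:
  series:
    - [0, 0, 0, 0]
    - [0, 0, 0, 0]
    - [0, 0, 0, 0]
    - [0, 0, 0, 0]
    - [0, 0, 0, 0]
    - [0, 0, 0, 0]
    - [0, 0, 0, 0]
    - [0, 0, 0, 0]
    - [0, 0, 0, 0]
    - [0, 0, 0, 0]
    - [0, 0, 0, 0]
    - [0, 0, 0, 0]
    - [0, 0, 0, 0]
    - [0, 0, 0, 0]
    - [0, 0, 0, 0]

```text
time: 18.6
ee_pos: [0.6435, -0.0391, 0.0625]
eef_rot: [0.573, 0.82, 0.002, 0.001]
ft_force: [10.2, 5.5, -6.3]
width: 0.0319
```

```bash
python3 -c "
from stand import *
p=W(.0005,-.167,.0625);go(p,.35)
print((S(read_state()['ee_pos'])*1000).round(1))
snap('scene','s16');crop('s16',295,250,345,300,14,'c28')
L=S(cloud('scene','s16').reshape(-1,3))*1000
a=(L[:,1]<-150)&(L[:,1]>-175)
m=a&(L[:,0]>38)&(L[:,0]<54)&(L[:,2]>24)&(L[:,2]<34);k=a&(L[:,0]>38)&(L[:,0]<66)&(L[:,2]>11)&(L[:,2]<17)
print(L[m].mean(0),m.sum(),L[k].mean(0),k.sum())
L=S(cloud('scene','s0').reshape(-1,3))*1000
a=(L[:,1]<-150)&(L[:,1]>-175)
k=a&(L[:,0]>38)&(L[:,0]<66)&(L[:,2]>11)&(L[:,2]<17);print('rib s0',L[k].mean(0))
"
```

```text
t 18.6 pos [ 0.6435 -0.0391  0.0625] tooly 0.351 tilt [ 0.004  0.002 -1.   ] w 0.0319 F [10.2  5.5 -6.3]
shift [-0.001  -0.0019 -0.    ] roll 0.001
[[   2.4 -166.    62.5]]
[  45.82062768 -160.97547482   27.43067857] 13 [  51.06274184 -159.95577852   13.0832364 ] 17
rib s0 [  50.15544821 -160.6706118    12.83220615]
```

View pics/c28.png

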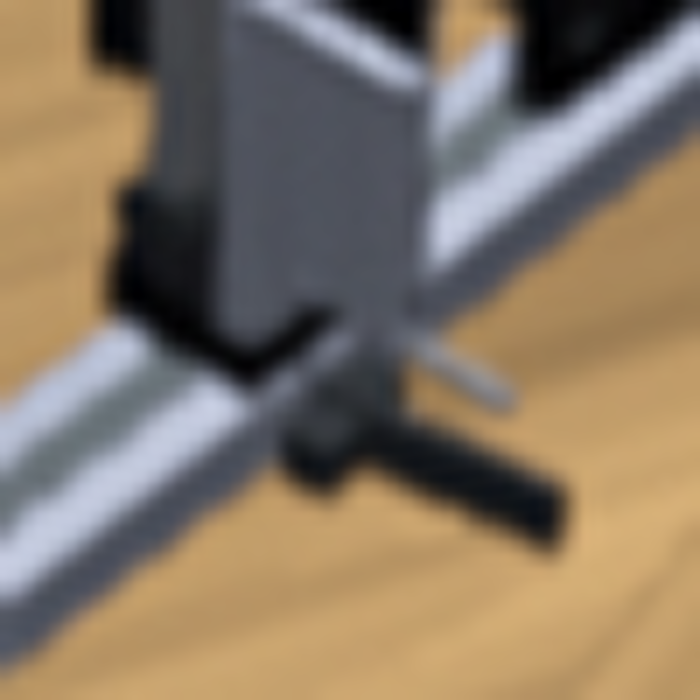

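move_arm:
  series:
    - [0, 0, 0, 0]
    - [0, 0, 0, 0]
    - [0, 0, 0, 0]
    - [0, 0, 0, 0]
    - [0, 0, 0, 0]
    - [0, 0, 0, 0]
    - [0, 0, 0, 0]
    - [0, 0, 0, 0]
    - [0, 0, 0, 0]
    - [0, 0, 0, 0]
    - [0, 0, 0, 0]
    - [0, 0, 0, 0]
    - [0, 0, 0, 0]
    - [0, 0, 0, 0]
    - [0, 0, 0, 0]
    - [0, 0, 0, 0]
    - [0, 0, 0, 0]
    - [0, 0, 0, 0]
    - [0, 0, 0, 0]
    - [0, 0, 0, 0]

```text
time: 20.65
ee_pos: [0.6435, -0.0391, 0.0625]
eef_rot: [0.573, 0.82, 0.002, 0.001]
ft_force: [10.2, 6.9, -6.5]
width: 0.0315
```

```bash
python3 -c "
from stand import *
go(W(.0005,-.167,.0625),.35)
print(r.close_job())"
```

```text
t 20.65 pos [ 0.6435 -0.0391  0.0625] tooly 0.351 tilt [ 0.004  0.002 -1.   ] w 0.0315 F [10.2  6.9 -6.5]
shift [-0.001  -0.0019 -0.    ] roll 0.001
the job is handed in; nothing more can be done
None
```

I handed the job in at about 20.7 s. The ballast was hanging on the hook, the leg was held at the mark, and the lever was squeezed shut. No verdict is reported, so success is not confirmed.

**What I did:**
- I hung the smaller grey ballast (the one on the mat) on the hook, let go of it and backed away.
- I drew the leg out about 93 mm, with one finger pushing on the flange and the lever open.
- With the pointer at the mark, I squeezed lever and post together at 30 N and held for about 3.5 s more.

**Last checks:**
- **Ballast:** the last wide picture, just after the squeeze, shows it hanging upright on the hook, untouched.
- **Leg:** depth readings put the pointer within about 1 mm of the mark. The arm's reading did not change during the hold.
- **Lever:** finger opening was 31.5–31.9 mm against 32 mm expected for fully closed, and the lever looked upright.
- **Bystanders:** nothing came near the file, spring clamp or offcut. I did not measure their positions again afterwards.

**Disagreements and gaps:** The yaw estimates for the stand ranged from 0.32 to 0.39 rad, apart from one 0.49 reading of the rib that I set aside; I used 0.35. Single-pixel readings of the mark and pointer scattered by a few mm. A sideways force of about 12 N stayed on the wrist at the end, so the grip was slightly off-centre. The finger forces on the leg and the lever could not be read separately.

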